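# Shake the tumbling balls out of a sieve basket, then tip out the heat sinks

## Task

The sieve basket on the rubber pad holds two heat sinks fresh from the tumbler, with three steel tumbling balls still among them. Take the basket by its leaning grip, shake or rock it over the round pan until all the balls have dropped through the slots into the pan while the heat sinks stay in the basket, then tip both heat sinks over the basket's front lip into the rectangular tray, holding the lip low over the tray. Finally stand the empty basket back level in the middle of its rubber pad, and leave the rest of the bench undisturbed.

Things in the scene. Friction and masses are not known exactly. Their poses are not given: they have to be found in the camera images.
- basket: loose open sheet-steel sieve basket, 280 g empty (varies by a quarter), about 490 g filled. Origin: centre of the sieve part, on its underside; x points to the low front lip, z up. Spans x -67 to 108, y -70 to 70 mm; side and back walls 48 mm high, 3 mm thick; nothing closes the front. A fixed handle arches over the middle (basket_grip)
- basket_floor (a point): middle of the sieve floor (x 0, y 0, z 14 mm in the basket). Floor: 4 mm rods along y in close pairs at x -42, -14, 14, 42 mm, 18 mm slots between the pairs and at both ends. A ball sits in a pair's groove until the basket is rocked about y past 20 degrees (25 is plenty) or shaken hard along x (over 0.4 g), then drops through the next slot
- basket_grip (a point): centre of the handle's black grip plate (x 0, y 0, z 118 mm in the basket): 12 mm thick, 90 mm long along y, 36 mm high, on two 8 mm legs at its ends. Its top leans 30 degrees back, away from the lip; fingers pinch the 12 mm, the tool in line with the plate, leaning back 30 degrees, fingertips pointing down and towards the lip. Axes are the basket's
- basket_lip (a point): middle of the front lip edge (x 107, y 0, z 27.5 mm in the basket), the top of a ramp that rises 20 degrees from the floor's front end at x 65 mm. The heat sinks stay put at 25 degrees of steady forward tilt (lip down) and have slid out over the lip by 70 degrees
- basket_mid (a point): middle of the basket's footprint, on its underside (x 20, y 0, z 0 mm in the basket)
- sink_a: loose finned aluminium heat sink block, 64 x 36 x 22 mm, about 85 g, in the basket at its +y side at the start; origin: centre of its underside, x along its length
- sink_b: the like heat sink, in the basket at its -y side at the start
- ball_a_center (a point): centre of a loose steel ball, 14 mm diameter, 12 g; at the start in the basket's second rod pair from the back, in the lane between the heat sinks
- ball_b_center (a point): centre of the like ball in the third rod pair
- ball_c_center (a point): centre of the like ball in the fourth rod pair, next to the ramp
- pan: fixed round steel pan, 230 mm across, 45 mm high, wall 3 mm; origin: centre of its underside on the table, z up
- tray: fixed black rectangular open tray, 180 mm along its x, 220 mm along its y, 35 mm high, walls 4 mm; origin: centre of its underside on the table
- pad_top (a point): centre of the top of the fixed flat black rubber pad, 200 mm along its x, 160 mm along its y, 6 mm thick, on which the basket stands at the start; axes are the pad's, z up
- tape: bystander: amber tape roll lying flat, 84 mm across, 20 mm high; origin on its underside
- jig: bystander: square aluminium clamping frame with a stencil, 100 x 100 x 22 mm; origin on its underside
- vial: bystander: small glass vial, 28 mm across, 60 mm high; origin on its underside
- tweezers: bystander: dark tweezers lying flat, 110 mm long
- driver: bystander: screwdriver lying flat
- brush: bystander: brush lying flat
- jar: bystander: low white jar, 56 mm across, 50 mm high; origin on its underside
Mind the look-alikes: they are no part of the job. What is shaped like the sink_b but pink or red is not meant.

How it is judged:
On the way, in this order (a step that is already met when the one before it is completed fails the run):
1. all three balls lie in the pan while both heat sinks are still in the basket (horizontal distance between each of ball_a_center, ball_b_center, ball_c_center and pan below 0.108 m and height (world z) of each of ball_a_center, ball_b_center, ball_c_center below 0.042 m and x of sink_a in the frame of basket between -0.065 and 0.105 m and y of sink_a in the frame of basket between -0.06 and 0.06 m and z of sink_a in the frame of basket between 0 and 0.05 m and x of sink_b in the frame of basket between -0.065 and 0.105 m and y of sink_b in the frame of basket between -0.06 and 0.06 m and z of sink_b in the frame of basket between 0 and 0.05 m), for 0.2 s.
2. both heat sinks lie in the tray, tipped out: the basket is still held up off the table and tipped by more than 30 degrees (x of sink_a in the frame of tray between -0.086 and 0.086 m and y of sink_a in the frame of tray between -0.106 and 0.106 m and height (world z) of each of sink_a, sink_b below 0.06 m and x of sink_b in the frame of tray between -0.086 and 0.086 m and y of sink_b in the frame of tray between -0.106 and 0.106 m and height (world z) of basket_grip above 0.06 m and angle between basket's own z axis and vertical above 0.52 rad), for 0.1 s.
At the end, for the whole second after the job is handed in: all three balls in the round pan (centres within 108 mm of its middle, below 42 mm), both heat sinks inside the tray (below 60 mm), the basket level (within 4.5 degrees) on the pad, its footprint's middle within 45 mm of the pad's centre; heat sinks and basket at rest (horizontal distance between each of ball_a_center, ball_b_center, ball_c_center and pan below 0.108 m and height (world z) of each of ball_a_center, ball_b_center, ball_c_center below 0.042 m and x of sink_a in the frame of tray between -0.086 and 0.086 m and y of sink_a in the frame of tray between -0.106 and 0.106 m and height (world z) of each of sink_a, sink_b below 0.06 m and x of sink_b in the frame of tray between -0.086 and 0.086 m and y of sink_b in the frame of tray between -0.106 and 0.106 m and horizontal distance between basket_mid and pad_top below 0.045 m and angle between basket's own z axis and vertical below 0.08 rad and height (world z) of basket between 0.002 and 0.012 m and linear speed of each of sink_a, sink_b, basket below 0.02 m/s); the robot touches nothing.
It fails at once if a heat sink falls into the pan ((horizontal distance between sink_a and pan below 0.108 m and height (world z) of sink_a below 0.042 m) or (horizontal distance between sink_b and pan below 0.108 m and height (world z) of sink_b below 0.042 m)).
It fails at once if a ball falls into the tray ((x of ball_a_center in the frame of tray between -0.086 and 0.086 m and y of ball_a_center in the frame of tray between -0.106 and 0.106 m and height (world z) of ball_a_center below 0.03 m) or (x of ball_b_center in the frame of tray between -0.086 and 0.086 m and y of ball_b_center in the frame of tray between -0.106 and 0.106 m and height (world z) of ball_b_center below 0.03 m) or (x of ball_c_center in the frame of tray between -0.086 and 0.086 m and y of ball_c_center in the frame of tray between -0.106 and 0.106 m and height (world z) of ball_c_center below 0.03 m)).
It fails at once if a heat sink is dropped or flung (faster than 2.3 m/s, a free fall of about 270 mm) (linear speed of any of sink_a, sink_b above 2.3 m/s).
It fails at once if a bystander is moved by more than 40 mm (distance of any of tape, jig, vial, tweezers, driver, brush, jar from where it was at the start of the episode above 0.04 m).
It also fails if it takes over 66 s, if anything falls off the work surface, if the arm or the gripper's body presses on something with over 40 N, if the wrist force passes 120 N, or if a joint passes its speed limit or range.

## Robot

A 7-joint arm with a two-finger parallel gripper is mounted at the origin on the work surface. World frame = base frame: x ahead of the robot, y to its left, z up, the work surface at z = 0. Lengths are in m, angles in rad, forces in N, time in s.
With the tool pointing down it reaches from about 0.425 to 0.825 m from the base axis. Payload 3.6 kg.
Tool frame: the origin (TCP) lies at the very end of the fingers, on their centre line; the grasp point (between the pads) lies 19 mm behind it; z points along the fingers, y is the direction in which the jaws open and shut (so a half turn about z gives the same grasp; the last joint's range is limited). The gripper opens to 85 mm and grips with 20 to 120 N. Pads are 22 mm wide; open, the fingers measure 114 mm over their backs; the gripper's body (76 mm by 85 mm) begins 54 mm behind the grasp point. The pads swing forward as they close: fully open they stand 13 mm farther back than shut.
Start: joints at [1.075, 0.615, -0.013, 1.423, 0.008, 1.103, -0.04], TCP at [0.294, -0.58, 0.231] pointing down, gripper open.
Joint ranges: [-3.12, 3.12], [-0.3, 2.06], [-1.34, 1.32], [0.26, 2.42], [-1.36, 4.5], [0.01, 1.98], [-2.84, 2.84]. Speed limits (rad/s): [2.79, 2.79, 3.14, 3.14, 3.14, 3.14, 3.14].

## Interface

Orientations are given as a unit quaternion [w, x, y, z].
In Python, from cell import arm gives the robot as it stands.
- The arm moves only by the tool carry_out, never from a script. Its argument "targets" is text: rows parted by semicolons, each of 7 numbers parted by spaces: the shift along the tool's x, y, z in cm, then the turn, a rotation vector about the tool's x, y, z in rad, then the opening, from 0 (shut) to 1 (fully open). In form: dx dy dz rx ry rz jaw; .... A call has 1 to 12 rows; each row is the pose to reach, as a shift and turn from the pose commanded when the call began, along the tool's axes at that moment; what a row does not reach only later rows make up. A row lasts 1/12 s, in which the tool goes at most 41.7 mm and 7.16 degrees, less where a joint would pass 70% of its speed; a pose out of reach is approached as far as the arm can. A call with a gripper value outside its range is refused whole. The fingers move at their own pace and stop on an object; "force" is the grip in N (left out, the last holds). Time passes only in rows, so rows that repeat a pose let the fingers close. It gives the time, the measured TCP pose, the force and the opening at its end, in the units of the state.
- arm.get_state(): the state, without advancing time (a new reading comes with each control period).
- arm.grab_frame(name): name is "side" or "top"; returns the picture (420x560x3 uint8, red, green, blue); there is no depth.
- arm.camera_info(name): a dict with "fx", "fy", "cx", "cy" (pixels), "view" (4x4, takes a point from world to camera coordinates). Camera axes: x right, y up, looking along -z (the intrinsics and any distortion apply to the point x, -y, -z); pixel columns grow to the right and rows downward; lengths in m; the calibration is good to about 2 mm. A picture is of the moment at which its call begins. camera_info takes no time and is no camera call.
- arm.sign_off(): hands the job in, once; it reports no verdict.
The state is a dict: "t": time; "joint_pos": joint angles; "qd": joint speeds; "tau": joint torques, N m; "tool_pos": TCP position; "tool_rot": TCP orientation; "contact_force": force on the tool from outside, world axes, zero at the start; "ft_torque": the same for the moment, N m; "gripper_width": finger opening in m.
Only numpy, scipy, OpenCV 4.12 (cv2) and the standard library are available. Lean on these libraries where they do the work, as an engineer would, in place of code of your own. Each camera call takes 0.05 s, during which the arm holds its last target.

## Working session

There is one attempt and no reset: what is moved stays moved. The work goes in short steps, Python scripts to look and compute and a tool call to move; the robot and the scene stay as the last step left them, time stands still between calls to the robot, and variables do not carry over. Pictures are saved under pics/ and viewed, and the job is handed in when it is done.

Besides the shell and the picture viewer there is one more tool, called after "Call:" as name(argument=value, ...), one argument or row to a line, values as JSON. carry_out: Moves the arm, as the interface text tells. Its arguments: {"type":"object","properties":{"targets":{"type":"string"},"force":{"type":"number"}},"required":["targets"]}

```bash
ls; mkdir -p pics; python3 - <<'E'
from cell import arm
import cv2,json
s=arm.get_state();print(s)
for n in("side","top"):
    im=arm.grab_frame(n);cv2.imwrite(f"pics/{n}0.png",cv2.cvtColor(im,cv2.COLOR_RGB2BGR));print(arm.camera_info(n))
E
```

```text
pics
{'t': 0.0, 'joint_pos': array([ 1.07449644,  0.61595456, -0.01263792,  1.42494822,  0.008107  ,
        1.10337162, -0.04039973]), 'qd': array([-3.58038848e-04,  6.68517656e-05,  1.72600519e-03, -3.20744992e-04,
        1.25601435e-03, -1.39667623e-03, -1.12032281e-03]), 'tau': array([-7.27597421e-05, -4.69207728e+01,  2.59186300e-01, -1.71030951e+01,
        9.99005599e-03,  9.63246392e-03,  2.60421444e-05]), 'tool_pos': array([ 0.29392353, -0.57887424,  0.2300988 ]), 'tool_rot': array([-1.27572915e-03,  9.72526560e-01,  2.32788229e-01, -3.22201424e-04]), 'contact_force': array([0.45393886, 0.20228663, 0.01438666]), 'ft_torque': array([0.01423661, 0.01345163, 0.02953042]), 'gripper_width': 0.08567718541205098}
{'fx': 453.0948758778857, 'fy': 453.0948758778857, 'cx': 280.01045030669434, 'cy': 207.78969176797654, 'view': array([[ 0.992165  , -0.12481451, -0.00547282, -0.55337479],
       [ 0.07320305,  0.54528466,  0.83504847, -0.1473983 ],
       [-0.10124192, -0.8289065 ,  0.55014916, -1.36644298],
       [ 0.        ,  0.        ,  0.        ,  1.        ]])}
{'fx': 496.8838925572246, 'fy': 496.8838925572246, 'cx': 277.84962193321724, 'cy': 208.9563574933972, 'view': array([[ 0.01730427, -0.99977192, -0.01251714,  0.02724836],
       [ 0.99517987,  0.01601348,  0.09675013, -0.56867758],
       [-0.09652762, -0.01413099,  0.99522999, -1.28391922],
       [ 0.        ,  0.        ,  0.        ,  1.        ]])}
```

View pics/side0.png

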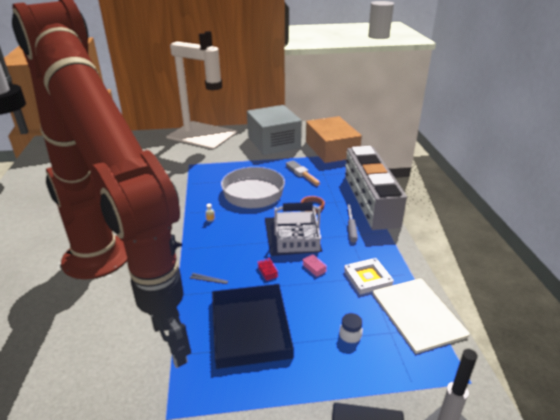

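View pics/top0.png

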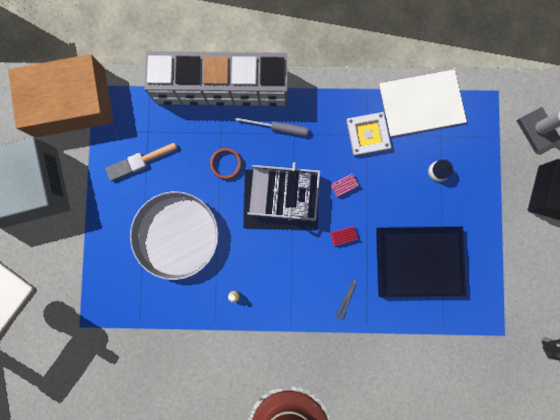

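```bash
cat > h.py <<'E'
import numpy as np,cv2
from cell import arm
def P(n,X):
    c=arm.camera_info(n);X=np.atleast_2d(X);q=np.c_[X,np.ones(len(X))]@c["view"].T
    return np.c_[c["cx"]+c["fx"]*q[:,0]/-q[:,2], c["cy"]+c["fy"]*(-q[:,1])/-q[:,2]]
def ray(n,uv):
    c=arm.camera_info(n);V=c["view"];R=V[:3,:3];o=-R.T@V[:3,3]
    d=np.array([(uv[0]-c["cx"])/c["fx"],-(uv[1]-c["cy"])/c["fy"],-1]);d=R.T@d
    return o,d/np.linalg.norm(d)
def plane(n,uv,z):
    o,d=ray(n,uv);return o+d*(z-o[2])/d[2]
def tri(a,b):
    o1,d1=ray("side",a);o2,d2=ray("top",b)
    t=np.linalg.lstsq(np.c_[d1,-d2],o2-o1,rcond=None)[0]
    p,q=o1+d1*t[0],o2+d2*t[1];return (p+q)/2,np.linalg.norm(p-q)
def crop(src,dst,x0,y0,x1,y1,k):
    im=cv2.imread(src)[y0:y1,x0:x1];cv2.imwrite(dst,cv2.resize(im,None,fx=k,fy=k,interpolation=cv2.INTER_CUBIC))
def snap(tag):
    for n in("side","top"):
        cv2.imwrite(f"pics/{n}{tag}.png",cv2.cvtColor(arm.grab_frame(n),cv2.COLOR_RGB2BGR))
E
python3 - <<'E'
from h import *
crop("pics/top0.png","pics/topc.png",235,145,335,245,6)
crop("pics/side0.png","pics/sidec.png",255,185,345,265,7)
E
```

```text
(no output)
```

View pics/topc.png

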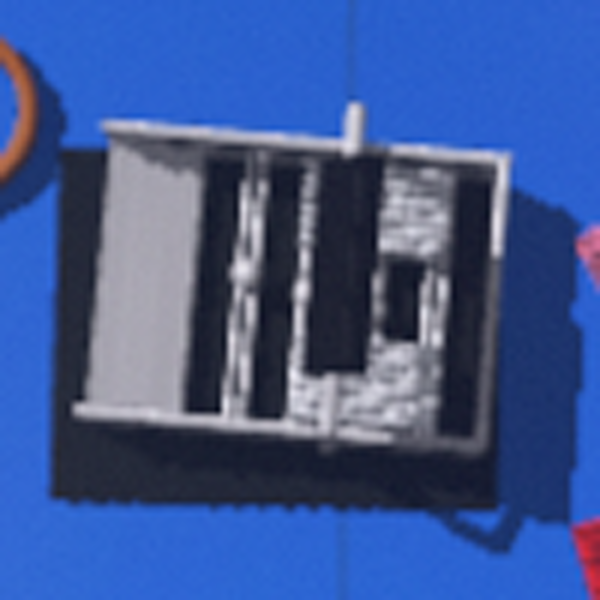

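View pics/sidec.png

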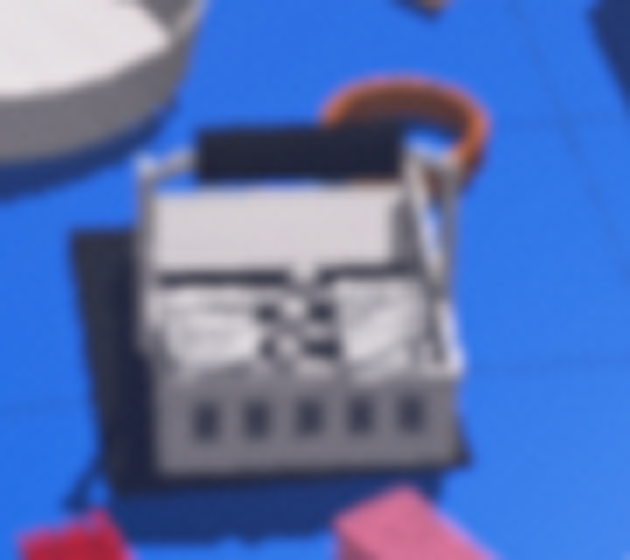

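```bash
python3 - <<'E'
from h import *
T=lambda u,v:(235+u/6,145+v/6)
S=lambda u,v:(255+u/7,185+v/7)
print("grip",tri(S(300,153),T(345,265)))
c=[T(510,155),T(485,450),T(75,410),T(105,122)]
W=np.array([plane("top",p,.054) for p in c]);print(W.round(4))
d=(W[2]+W[3]-W[0]-W[1])/2;print("axis",d,np.degrees(np.arctan2(d[1],d[0])),np.linalg.norm(d[:2]))
e=(W[0]-W[1]);print(np.degrees(np.arctan2(e[1],e[0])),np.linalg.norm(e))
# side: back wall top corners & tri
print(tri(S(460,362),T(485,155+295)),tri(S(160,362),T(485,450)),)
print("pad corners",[plane("top",T(*p),.006).round(4) for p in[(62,150),(52,497),(497,505)]])
# masks for pan / tray
im=cv2.imread("pics/top0.png")
hsv=cv2.cvtColor(im,cv2.COLOR_BGR2HSV)
dark=(cv2.inRange(im[215:310,365:480],(0,0,0),(50,50,50)))
cs,_=cv2.findContours(dark,cv2.RETR_EXTERNAL,2);k=max(cs,key=cv2.contourArea)+np.array([365,215]);r=cv2.minAreaRect(k);print(r,cv2.boxPoints(r))
print("tray",plane("top",r[0],.035),[plane("top",p,.035).round(3) for p in cv2.boxPoints(r)])
blue=cv2.inRange(hsv,(100,120,60),(125,255,255))
reg=cv2.bitwise_not(blue)[180:295,120:230];reg=cv2.morphologyEx(reg,cv2.MORPH_OPEN,np.ones((5,5)))
cs,_=cv2.findContours(reg,cv2.RETR_EXTERNAL,2);k=max(cs,key=cv2.contourArea)+np.array([120,180]);print(cv2.minEnclosingCircle(k),cv2.fitEllipse(k))
print("pan",plane("top",cv2.fitEllipse(k)[0],.03))
E
```

```text
grip (array([6.10165541e-01, 1.22998693e-04, 1.25904609e-01]), np.float64(0.004494531686056059))
[[ 0.6671 -0.0716  0.054 ]
 [ 0.5386 -0.0621  0.054 ]
 [ 0.553   0.1147  0.054 ]
 [ 0.6789  0.1045  0.054 ]]
axis [0.01313492 0.17644512 0.        ] 85.74264350383636 0.17693333841805256
-4.25652525606892 0.1288524874521695
(array([ 0.60285191, -0.07271844,  0.06575665]), np.float64(0.1318511743835045)) (array([ 0.54079122, -0.0614527 ,  0.0668755 ]), np.float64(0.0063965532569471))
pad corners [array([0.6748, 0.1269, 0.006 ]), array([0.518 , 0.1276, 0.006 ]), array([ 0.5178, -0.0707,  0.006 ])]
((421.1575927734375, 261.5361328125), (68.20257568359375, 86.51278686523438), 88.87670135498047) [[377.241   228.2894 ]
 [463.73715 226.59341]
 [465.0742  294.78287]
 [378.57803 296.47885]]
tray [ 0.43665482 -0.33674771  0.035     ] [array([ 0.521, -0.224,  0.035]), array([ 0.529, -0.448,  0.035]), array([ 0.354, -0.448,  0.035]), array([ 0.345, -0.227,  0.035])]
((173.71185302734375, 235.15594482421875), 44.702659606933594) ((173.73281860351562, 235.21002197265625), (87.11895751953125, 88.51493072509766), 47.88334274291992)
pan [0.49419434 0.30918186 0.03      ]
```

```bash
cat >> h.py <<'E'
from scipy.spatial.transform import Rotation as Ro
def q2R(q): return Ro.from_quat([q[1],q[2],q[3],q[0]])
def bR(yaw,tilt=0):  # basket rotation, tilt deg lip down
    return Ro.from_euler('z',yaw,degrees=True)*Ro.from_euler('y',tilt,degrees=True)
c3,s3=np.cos(np.pi/6),.5
B2T=Ro.from_matrix(np.array([[0,c3,s3],[1,0,0],[0,.5,-c3]]))  # columns x,y,z tool in basket
TCPB=np.array([0,0,.118])+.019*np.array([.5,0,-c3])
def tcp(point_world,point_b,yaw,tilt=0,back=0):
    R=bR(yaw,tilt);T=R*B2T
    return np.array(point_world)+R.apply(TCPB-np.array(point_b))-back*T.as_matrix()[:,2],T
def rel(p,T,s=None):
    s=s or arm.get_state();R0=q2R(s["tool_rot"])
    return R0.inv().apply(p-s["tool_pos"])*100,(R0.inv()*T).as_rotvec()
E
python3 - <<'E'
from h import *
assert abs(np.linalg.det(B2T.as_matrix())-1)<1e-9
p,T=tcp([.609,0,.125],[0,0,.118],85.7,0,.11);print(p,T.as_matrix().round(2))
d,r=rel(p,T);print(d.round(2),r.round(3),np.linalg.norm(r))
E
```

```text
[ 0.60558847 -0.04537192  0.20380831] [[-1.    0.06  0.04]
 [ 0.07  0.86  0.5 ]
 [ 0.    0.5  -0.87]]
[ 51.95 -33.46   2.72] [-0.19   0.672 -2.521] 2.615868478624164
```

Call:
carry_out(
  targets="4 -2.5 -0.5 0 0 -0.12 0.7; 8 -5 -1 0 0 -0.24 0.7; 12 -7.5 -1.5 0 0 -0.36 0.7; 16 -10 -2 0 0 -0.48 0.7; 20 -12.5 -2.5 0 0 -0.6 0.7; 23 -15 -3 0 0 -0.72 0.7; 26 -17 -3.5 0 0 -0.84 0.7; 29 -19 -4 0 0 -0.96 0.7; 32 -21 -4 0 0 -1.08 0.7; 35 -23 -4 0 0 -1.2 0.7; 38 -25 -4 0 0 -1.32 0.7; 41 -27 -4 0 0 -1.44 0.7",
)

```text
t: 1.1
tool_pos: [0.5383, -0.1503, 0.2713]
tool_rot: [-0.0, 0.575, 0.818, 0.0]
contact_force: [0.5, 0.5, -0.2]
gripper_width: 0.06
```

```bash
python3 - <<'E'
from h import *
s=arm.get_state();print(s["t"],s["joint_pos"].round(3),s["tool_pos"],s["tool_rot"])
p,T=tcp([.609,0,.125],[0,0,.118],85.7,0,.11)
d,r=rel(p,T);print(d.round(2),r.round(3),np.linalg.norm(r))
E
```

```text
1.1 [ 0.53   0.466 -0.454  1.625  0.222  1.102  0.364] [ 0.53828259 -0.15025022  0.27128435] [-2.40439119e-04  5.74565938e-01  8.18458201e-01  3.13707992e-04]
[7.57 9.89 6.76] [-0.464  0.3   -1.122] 1.2501713451998584
```

Call:
carry_out(
  targets="0.8 1 0.5 -0.046 0.03 -0.112 0.7; 1.5 2 1 -0.093 0.06 -0.224 0.7; 2.3 3 1.6 -0.139 0.09 -0.337 0.7; 3 4 2.4 -0.186 0.12 -0.449 0.7; 3.8 5 3.2 -0.232 0.15 -0.561 0.7; 4.5 6 4 -0.278 0.18 -0.673 0.7; 5.3 7 4.7 -0.325 0.21 -0.785 0.7; 6 8 5.4 -0.371 0.24 -0.898 0.7; 6.8 9 6.1 -0.418 0.27 -1.01 0.7; 7.6 9.9 6.8 -0.464 0.3 -1.122 0.7; 7.6 9.9 6.8 -0.464 0.3 -1.122 0.7; 7.6 9.9 6.8 -0.464 0.3 -1.122 0.7",
)

```text
t: 2.1
tool_pos: [0.6052, -0.0491, 0.2017]
tool_rot: [0.009, 0.041, 0.965, 0.259]
contact_force: [-0.2, -0.3, -0.2]
gripper_width: 0.0599
```

```bash
python3 - <<'E'
from h import *
s=arm.get_state();print(s["t"],s["joint_pos"].round(3),s["tool_pos"],s["tool_rot"],s["contact_force"])
p,T=tcp([.609,0,.125],[0,0,.118],85.7,0,0)
d,r=rel(p,T);print(d.round(2),r.round(3),np.linalg.norm(r))
snap(1)
crop("pics/top1.png","pics/topc1.png",225,135,345,245,6)
crop("pics/side1.png","pics/sidec1.png",235,145,345,265,6)
E
```

```text
2.1 [ 0.803  0.827 -0.958  1.564  0.145  1.002  1.451] [ 0.60521501 -0.04912975  0.20169429] [0.00930079 0.04149644 0.96498216 0.25884546] [-0.23284458 -0.26933183 -0.17350715]
[ 0.02  0.43 11.01] [ 0.     0.002 -0.01 ] 0.010571151280378617
```

View pics/topc1.png

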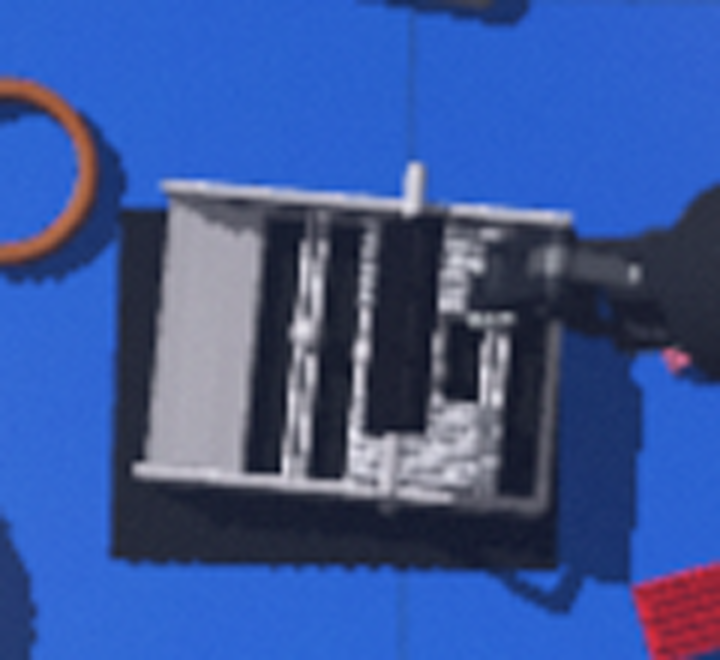

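View pics/sidec1.png

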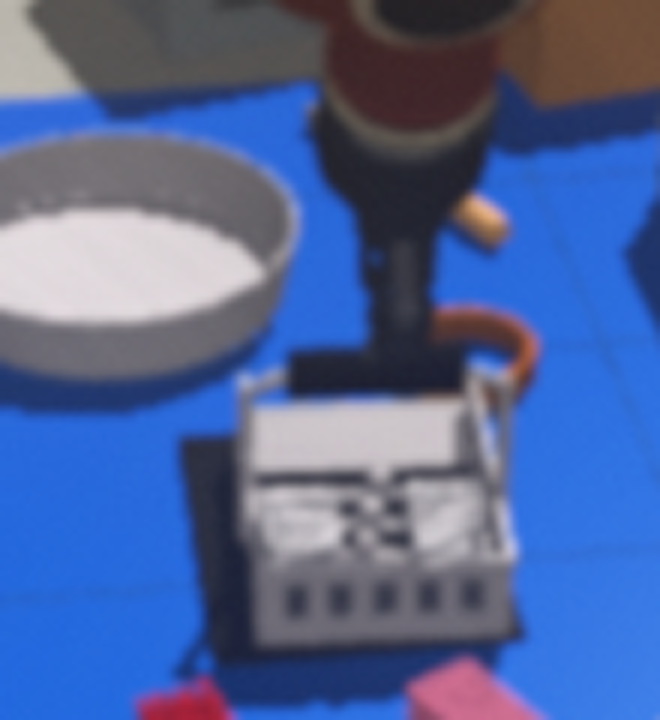

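```bash
python3 - <<'E'
from h import *
s=arm.get_state();p=s["tool_pos"];R=q2R(s["tool_rot"]).as_matrix()
for t in(0,-.06,.11):
  q=p+R[:,2]*t
  print(t,q.round(3),(P("top",q)-[225,135])*6,(P("side",q)-[235,145])*6)
T=bR(85.7)
for n,o in(("top",[225,135]),("side",[235,145])):
  for b in([0,0,.118],[0,.045,.118],[0,-.045,.118],[-.067,.07,.048],[-.067,-.07,.048],[.108,.07,.048],[.108,-.07,.048],[-.067,.07,0],[-.067,-.07,0]):
    print(n,b,((P(n,np.array([.609,0,.006])+T.apply(b))-o)*6).round(0))
E
```

```text
0 [ 0.605 -0.048  0.204] [[536.06891375 305.47664626]] [[381.50821794 290.01929522]]
-0.06 [ 0.603 -0.078  0.256] [[626.55408739 293.1535852 ]] [[388.51317185 226.1914581 ]]
0.11 [0.61  0.006 0.108] [[390.1296397  325.35193095]] [[370.08519788 394.10372945]]
top [0, 0, 0.118] [[406. 323.]]
top [0, 0.045, 0.118] [[396. 432.]]
top [0, -0.045, 0.118] [[415. 215.]]
top [-0.067, 0.07, 0.048] [[544. 520.]]
top [-0.067, -0.07, 0.048] [[571. 200.]]
top [0.108, 0.07, 0.048] [[139. 483.]]
top [0.108, -0.07, 0.048] [[170. 164.]]
top [-0.067, 0.07, 0] [[537. 528.]]
top [-0.067, -0.07, 0] [[563. 219.]]
side [0, 0, 0.118] [[370. 375.]]
side [0, 0.045, 0.118] [[281. 378.]]
side [0, -0.045, 0.118] [[460. 372.]]
side [-0.067, 0.07, 0.048] [[238. 573.]]
side [-0.067, -0.07, 0.048] [[520. 563.]]
side [0.108, 0.07, 0.048] [[225. 378.]]
side [0.108, -0.07, 0.048] [[480. 370.]]
side [-0.067, 0.07, 0] [[239. 649.]]
side [-0.067, -0.07, 0] [[516. 639.]]
```

```bash
python3 - <<'E'
from h import *
im=cv2.imread("pics/top1.png")[150:230,270:400];im=np.clip((im.astype(float)/255)**.45*255,0,255).astype(np.uint8)
s=arm.get_state();p=s["tool_pos"];R=q2R(s["tool_rot"]).as_matrix()
im=cv2.resize(im,None,fx=6,fy=6,interpolation=cv2.INTER_CUBIC)
def mk(im,n,o,k):
  for t in(0,-.019,-.073,-.12):
    for y in(-.03,.03):
      u=(P(n,p+R[:,2]*t+R[:,1]*y)[0]-o)*k;cv2.circle(im,tuple(int(v) for v in u),4,(0,0,255),-1)
mk(im,"top",[270,150],6);cv2.imwrite("pics/a1.png",im)
im=cv2.imread("pics/side1.png")[110:220,240:350];im=np.clip((im.astype(float)/255)**.45*255,0,255).astype(np.uint8)
im=cv2.resize(im,None,fx=5,fy=5,interpolation=cv2.INTER_CUBIC);mk(im,"side",[240,110],5);cv2.imwrite("pics/a2.png",im)
E
```

```text
(no output)
```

View pics/a1.png

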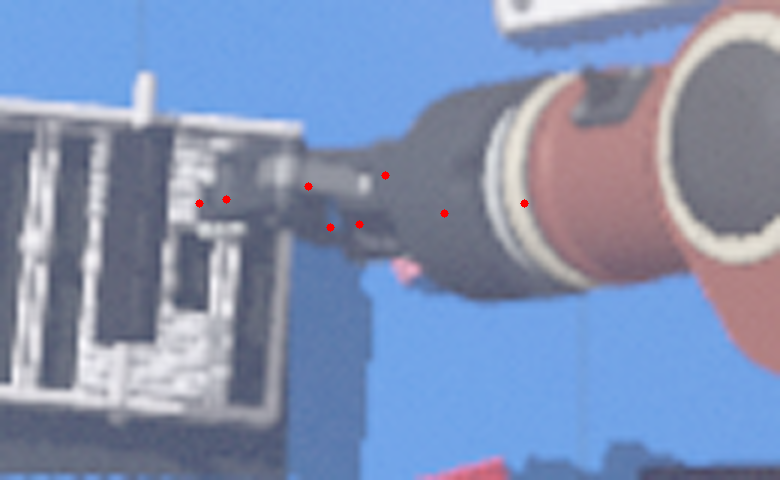

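View pics/a2.png

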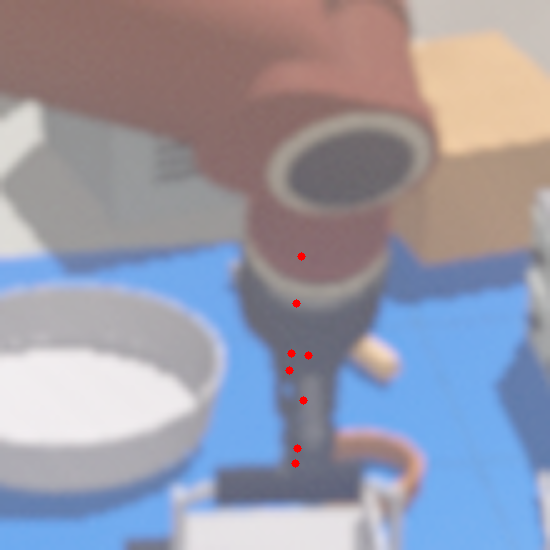

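Call:
carry_out(
  targets="0.2 0.2 2 0 0.002 -0.01 0.7; 0.4 0.4 4 0 0.002 -0.01 0.7; 0.5 0.4 6 0 0.002 -0.01 0.7; 0.6 0.4 8 0 0.002 -0.01 0.7; 0.6 0.4 9.5 0 0.002 -0.01 0.7; 0.6 0.4 10.5 0 0.002 -0.01 0.7; 0.6 0.4 11 0 0.002 -0.01 0.7; 0.6 0.4 11 0 0.002 -0.01 0.7",
)

```text
t: 2.87
tool_pos: [0.6043, 0.0106, 0.1102]
tool_rot: [0.011, 0.034, 0.965, 0.258]
contact_force: [-1.3, -1.3, 0.6]
gripper_width: 0.0597
```

```bash
python3 - <<'E'
from h import *
s=arm.get_state();print(s["t"],s["joint_pos"].round(3),s["tool_pos"],s["contact_force"],s["gripper_width"])
snap(2)
a=cv2.imread("pics/top2.png")[150:230,260:360];b=cv2.imread("pics/side2.png")[150:250,250:350]
f=lambda i,k:cv2.resize(np.clip((i.astype(float)/255)**.5*255,0,255).astype(np.uint8),None,fx=k,fy=k,interpolation=cv2.INTER_CUBIC)
a=f(a,4);b=f(b,4);o=np.zeros((400,800,3),np.uint8);o[:320,:400]=a;o[:,400:]=b;cv2.imwrite("pics/b2.png",o)
E
```

```text
2.8667 [ 0.692  0.912 -0.891  1.692  0.205  0.761  1.402] [0.60427112 0.01062149 0.11021352] [-1.30250107 -1.33176649  0.58871134] 0.05967434795583936
```

View pics/b2.png

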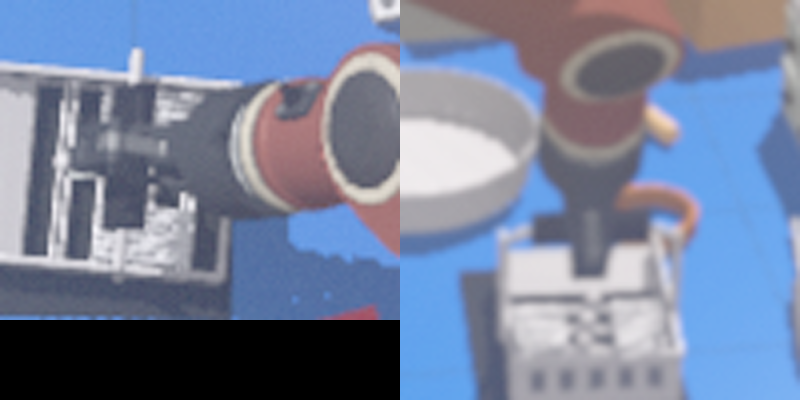

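Call:
carry_out(
  targets="0 0 0 0 0 0 0.3; 0 0 0 0 0 0 0; 0 0 0 0 0 0 0; 0 0 0 0 0 0 0; 0 0 0 0 0 0 0; 0 0 0 0 0 0 0; 0 0 0 0 0 0 0; 0 0 0 0 0 0 0",
  force=80,
)

```text
t: 3.63
tool_pos: [0.6049, 0.0118, 0.1115]
tool_rot: [0.012, 0.034, 0.965, 0.26]
contact_force: [-1.4, 2.5, 5.1]
gripper_width: 0.0109
```

```bash
python3 - <<'E'
from h import *
s=arm.get_state();print(s["t"],s["joint_pos"].round(3),s["tool_pos"],s["tool_rot"],s["contact_force"],s["ft_torque"],s["gripper_width"])
R=q2R(s["tool_rot"])
B=R*B2T.inv();print("basket R",B.as_euler('zyx',degrees=True),"origin",s["tool_pos"]-B.apply(TCPB))
E
```

```text
3.6333 [ 0.693  0.912 -0.895  1.691  0.203  0.761  1.402] [0.60494513 0.01175857 0.11148214] [0.01166557 0.03417419 0.96505248 0.25955682] [-1.36678763  2.51823921  5.06509269] [0.42141766 0.13332712 0.01903086] 0.010851440138188798
basket R [85.87071181 -0.28136686  0.09749101] origin [0.60475974 0.00245603 0.00991851]
```

Call:
carry_out(
  targets="0 0.15 -0.26 0 0 0 0; 0 0.4 -0.69 0 0 0 0; 0 0.75 -1.3 0 0 0 0; 0 1.25 -2.17 0 0 0 0; 0 1.9 -3.29 0 0 0 0; 0 2.6 -4.5 0 0 0 0; 0 3.3 -5.72 0 0 0 0; 0 4 -6.93 0 0 0 0; 0 4.7 -8.14 0 0 0 0; 0 5.3 -9.18 0 0 0 0; 0 5.75 -9.96 0 0 0 0; 0 6 -10.4 0 0 0 0",
)

```text
t: 4.63
tool_pos: [0.6045, 0.0104, 0.2321]
tool_rot: [0.012, 0.034, 0.965, 0.258]
contact_force: [0.4, 0.3, -4.7]
gripper_width: 0.0106
```

```bash
python3 - <<'E'
from h import *
s=arm.get_state();print(s["t"],s["joint_pos"].round(3),s["tool_pos"],s["tool_rot"],s["contact_force"],s["ft_torque"],s["gripper_width"])
snap(3)
crop("pics/side3.png","pics/sc3.png",240,110,360,240,5)
R=q2R(s["tool_rot"])
B=R*B2T.inv();print("basket R",B.as_euler('zyx',degrees=True),"origin",s["tool_pos"]-B.apply(TCPB))
p,T=tcp([.490,.309,.125],[.02,0,0],85.9);print(rel(p,T))
E
```

```text
4.6333 [ 0.734  0.769 -0.977  1.584  0.117  0.981  1.381] [0.60451911 0.010419   0.23205563] [0.01229468 0.03422384 0.96539949 0.25822743] [ 0.42886118  0.30351469 -4.65105744] [-1.02809474  0.0260391  -0.01998029] 0.010634823336352307
basket R [ 8.58461102e+01 -3.43799095e-01 -6.23751274e-02] origin [0.6044403  0.00083342 0.13051819]
(array([13.58781946, 23.98470822, 14.27639381]), array([-0.00068551,  0.00540467,  0.00190104]))
```

View pics/sc3.png

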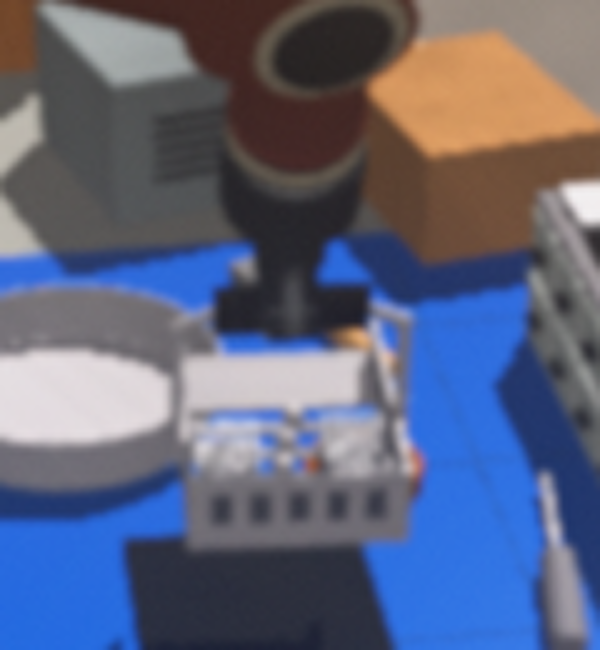

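Call:
carry_out(
  targets="0.18 0.31 0.19 0 0 0 0; 0.53 0.94 0.56 0 0 0 0; 1.05 1.85 1.1 0 0 0 0; 1.75 3.1 1.84 0 0 0 0; 2.63 4.65 2.77 0 0 0 0; 3.51 6.19 3.69 0 0 0 0; 4.39 7.75 4.62 0 0 0 0; 5.26 9.29 5.53 0 0 0 0; 6.15 10.85 6.46 0 0 0 0; 7.02 12.4 7.38 0 0 0 0; 7.9 13.94 8.31 0 0 0 0; 8.77 15.5 9.22 0 0 0 0",
)

```text
t: 5.73
tool_pos: [0.5272, 0.1986, 0.227]
tool_rot: [0.01, 0.034, 0.965, 0.259]
contact_force: [0.2, 0.7, -5.1]
gripper_width: 0.0108
```

Call:
carry_out(
  targets="0.88 1.55 0.92 0 0 0 0; 1.75 3.1 1.84 0 0 0 0; 2.63 4.65 2.77 0 0 0 0; 3.33 5.88 3.5 0 0 0 0; 3.94 6.96 4.15 0 0 0 0; 4.38 7.73 4.61 0 0 0 0; 4.65 8.2 4.89 0 0 0 0; 4.82 8.5 5.07 0 0 0 0; 4.82 8.5 5.07 0 0 0 0; 4.82 8.5 5.07 0 0 0 0",
)

```text
t: 6.57
tool_pos: [0.4891, 0.298, 0.2255]
tool_rot: [0.011, 0.035, 0.965, 0.258]
contact_force: [-0.3, 1.3, -4.9]
gripper_width: 0.0111
```

```bash
python3 - <<'E'
from h import *
s=arm.get_state();print(s["t"],s["joint_pos"].round(3),s["tool_pos"],s["tool_rot"],s["contact_force"],s["ft_torque"],s["gripper_width"])
snap(4)
R=q2R(s["tool_rot"])
B=R*B2T.inv();e=B.as_euler('zyx',degrees=True);o=s["tool_pos"]-B.apply(TCPB);print("basket R",e,"origin",o)
piv=o+B.apply([.02,0,.014])
for t in(6,12,18,25):
  p,T=tcp(piv,[.02,0,.014],e[0],t);print(t,*[x.round(3) for x in rel(p,T)])
a=cv2.resize(cv2.imread("pics/top4.png")[150:300,100:300],None,fx=3,fy=3)
b=cv2.resize(cv2.imread("pics/side4.png")[100:250,180:330],None,fx=3,fy=3)
cv2.imwrite("pics/c4.png",cv2.resize(np.hstack([a,b]),(800,343)))
E
```

```text
6.5667 [ 0.258  0.591 -0.921  1.896  0.054  0.553  0.957] [0.48909262 0.2980441  0.22546228] [0.01110412 0.03504497 0.96541542 0.25811164] [-0.26280249  1.28974585 -4.89035883] [-1.07157547  0.08476351  0.02070228] 0.011055680927229484
basket R [ 8.57905810e+01 -1.87253083e-01 -7.00866416e-02] origin [0.48872717 0.28844552 0.12392669]
6 [0.024 0.863 0.422] [0.104 0.004 0.   ]
12 [0.025 1.645 0.912] [0.208 0.004 0.   ]
18 [0.027 2.371 1.482] [0.313 0.004 0.   ]
25 [0.029 3.138 2.238] [ 0.435  0.004 -0.   ]
```

View pics/c4.png

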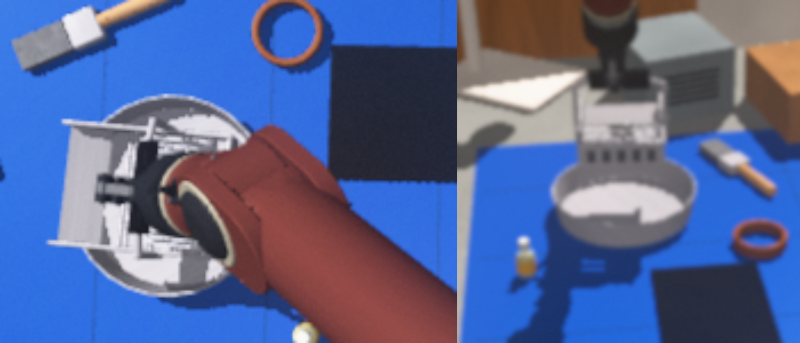

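Call:
carry_out(
  targets="0 0.43 0.2 0.052 0 0 0; 0 0.86 0.42 0.104 0 0 0; 0 1.26 0.66 0.156 0 0 0; 0 1.65 0.91 0.208 0 0 0; 0 2.01 1.2 0.26 0 0 0; 0 2.37 1.48 0.313 0 0 0; 0 2.7 1.8 0.365 0 0 0; 0 3 2.1 0.41 0 0 0; 0 3.14 2.24 0.435 0 0 0; 0 3.14 2.24 0.435 0 0 0; 0 3.14 2.24 0.435 0 0 0; 0 3.14 2.24 0.435 0 0 0",
)

```text
t: 7.67
tool_pos: [0.4921, 0.336, 0.2217]
tool_rot: [0.003, 0.037, 0.998, 0.044]
contact_force: [0.8, -0.4, -3.9]
gripper_width: 0.0108
```

```bash
cat > look.py <<'E'
import sys
from h import *
tag=sys.argv[1];b=[int(v) for v in sys.argv[2].split(',')];c=[int(v) for v in sys.argv[3].split(',')]
s=arm.get_state();print(s["t"],s["joint_pos"].round(3),s["tool_pos"].round(4),s["contact_force"].round(1),s["ft_torque"].round(2),s["gripper_width"])
R=q2R(s["tool_rot"]);B=R*B2T.inv();e=B.as_euler('zyx',degrees=True);o=s["tool_pos"]-B.apply(TCPB);print("basket zyx",e.round(2),"origin",o.round(4),"lip",(o+B.apply([.107,0,.0275])).round(3))
snap(tag)
L=[]
for n,q in(("top",b),("side",c)):
    im=cv2.imread(f"pics/{n}{tag}.png")[q[1]:q[3],q[0]:q[2]];k=400/im.shape[1];L.append(cv2.resize(im,None,fx=k,fy=k,interpolation=cv2.INTER_CUBIC))
h=max(i.shape[0] for i in L);o=np.zeros((h,800,3),np.uint8)
for j,i in enumerate(L): o[:i.shape[0],400*j:400*j+400]=i
cv2.imwrite(f"pics/c{tag}.png",o[:600])
E
python3 look.py 5 115,165,235,300 210,120,310,240
```

```text
7.6667 [-0.239  0.571 -0.585  1.641  0.3    0.962  0.593] [0.4921 0.336  0.2217] [ 0.8 -0.4 -3.9] [-0.06 -0.   -0.01] 0.010766028179477192
basket zyx [ 86.06   1.62 -24.88] origin [0.4886 0.2847 0.1336] lip [0.497 0.393 0.113]
```

View pics/c5.png

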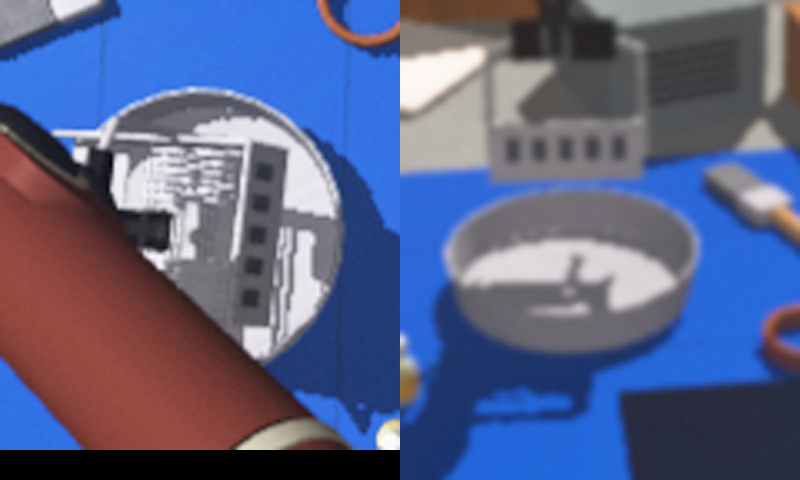

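```bash
sed -i "s/as_euler('zyx'/as_euler('ZYX'/" look.py h.py; python3 - <<'E'
from h import *
crop("pics/side5.png","pics/d5.png",215,160,290,215,10)
E
```

```text
(no output)
```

View pics/d5.png

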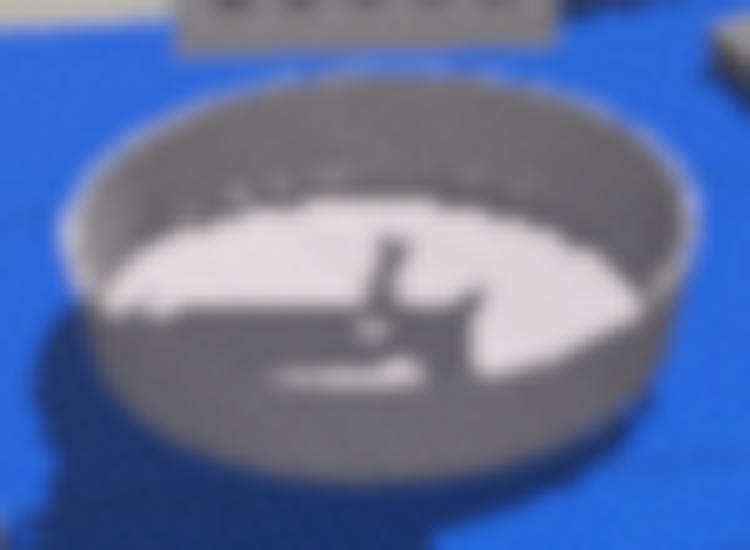

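Call:
carry_out(
  targets="0 -0.3 -0.3 -0.06 0 0 0; 0 -0.8 -0.66 -0.14 0 0 0; 0 -1.4 -1.05 -0.23 0 0 0; 0 -2 -1.35 -0.32 0 0 0; 0 -2.5 -1.5 -0.39 0 0 0; 0 -2.7 -1.55 -0.435 0 0 0; 0 -2.7 -1.55 -0.435 0 0 0; 0 -2.7 -1.55 -0.435 0 0 0; 0 -2.7 -1.55 -0.435 0 0 0",
)

```text
t: 8.52
tool_pos: [0.4897, 0.3091, 0.2357]
tool_rot: [0.012, 0.034, 0.965, 0.258]
contact_force: [-0.1, 0.2, -4.4]
gripper_width: 0.0108
```

```bash
python3 look.py 6 115,165,235,300 210,100,310,240; python3 - <<'E'
from h import *
crop("pics/side6.png","pics/d6.png",205,90,305,215,6)
E
```

```text
8.5167 [ 0.228  0.574 -0.903  1.874  0.028  0.572  0.961] [0.4897 0.3091 0.2357] [-0.1  0.2 -4.4] [-0.95  0.1  -0.01] 0.010760737696441033
basket zyx [ 8.585e+01  4.000e-02 -2.600e-01] origin [0.4895 0.2995 0.1342] lip [0.497 0.406 0.162]
```

View pics/d6.png

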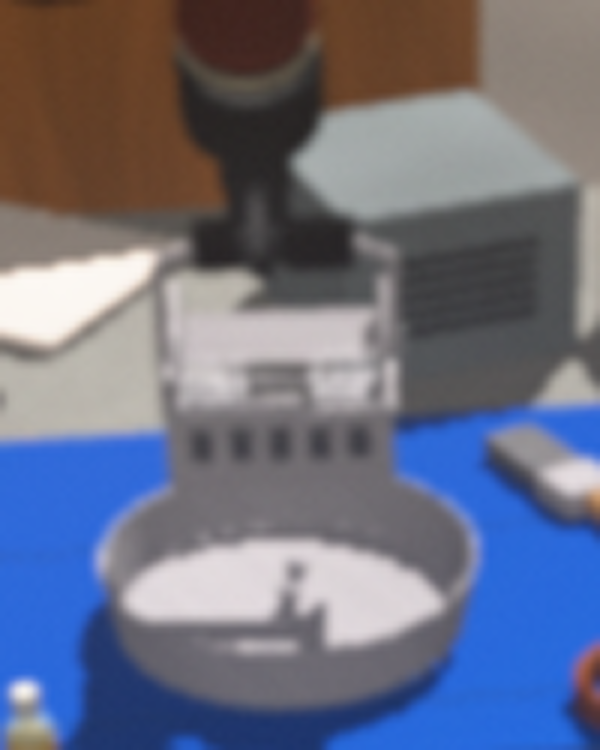

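Call:
carry_out(
  targets="0 0.43 0.2 0.052 0 0 0; 0 0.86 0.42 0.104 0 0 0; 0 1.65 0.91 0.208 0 0 0; 0 2.37 1.48 0.313 0 0 0; 0 3 2.1 0.41 0 0 0; 0 3.2 2.3 0.45 0 0 0; 0 3.2 2.3 0.45 0 0 0; 0 3.2 2.3 0.45 0 0 0; 0 3.2 2.3 0.45 0 0 0; 0 3.2 2.3 0.45 0 0 0",
)

```text
t: 9.45
tool_pos: [0.493, 0.3459, 0.2308]
tool_rot: [0.003, 0.038, 0.999, 0.036]
contact_force: [0.5, -0.7, -3.8]
gripper_width: 0.0106
```

Call:
carry_out(
  targets="0 -0.5 -0.5 -0.05 0 0 0; 0 -1 -1.2 -0.14 0 0 0; 0 -1.5 -2.2 -0.24 0 0 0; 0 -2 -3.2 -0.34 0 0 0; 0 -2.3 -4.2 -0.41 0 0 0; 0 -2.4 -5 -0.45 0 0 0; 0 -2.4 -5.5 -0.45 0 0 0; 0 -2.4 -5.7 -0.45 0 0 0; 0 -2.4 -5.7 -0.45 0 0 0",
)

```text
t: 10.2
tool_pos: [0.4905, 0.3197, 0.2871]
tool_rot: [0.012, 0.035, 0.965, 0.258]
contact_force: [0.0, 0.9, -3.9]
gripper_width: 0.0108
```

```bash
python3 look.py 7 115,165,235,300 210,100,310,240; python3 - <<'E'
from h import *
crop("pics/side7.png","pics/d7.png",205,80,305,215,5)
E
```

```text
10.2 [ 0.213  0.503 -0.893  1.793 -0.046  0.69   0.979] [0.4905 0.3197 0.2871] [ 0.   0.9 -3.9] [-0.99  0.1   0.03] 0.01081688137678828
basket zyx [ 8.581e+01  5.000e-02 -3.100e-01] origin [0.4904 0.3101 0.1856] lip [0.498 0.417 0.213]
```

View pics/d7.png

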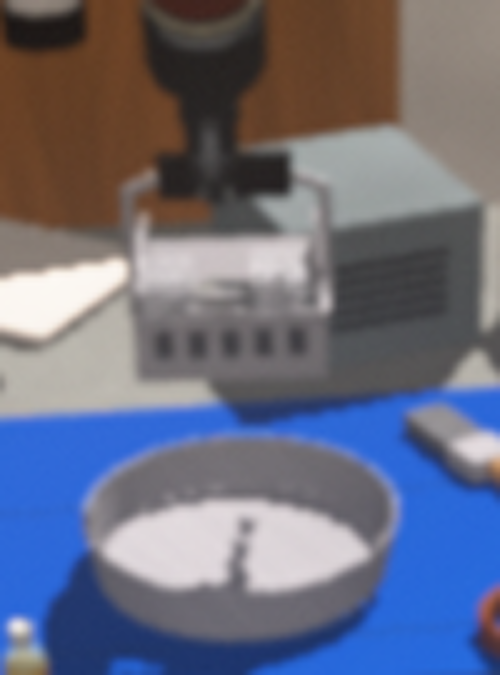

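View pics/c7.png

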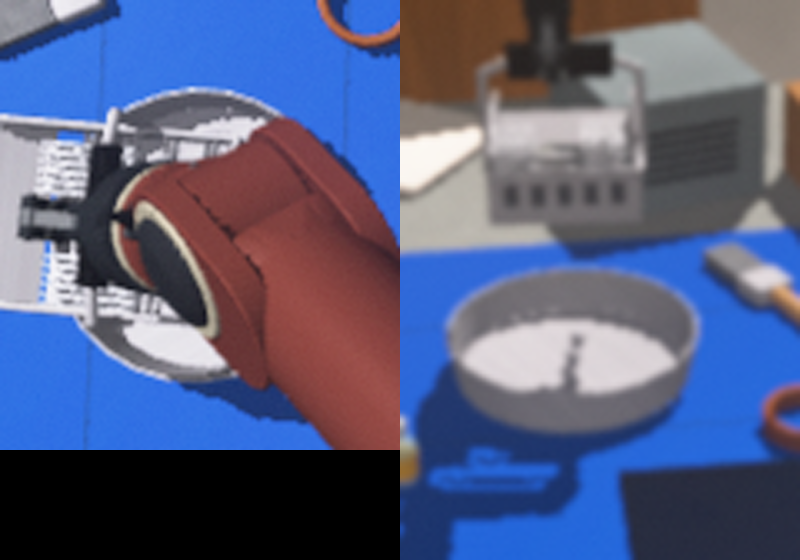

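```bash
cat > kin.py <<'E'
from h import *
from scipy.optimize import least_squares
import itertools
D=[([1.07449644,0.61595456,-0.01263792,1.42494822,0.008107,1.10337162,-0.04039973],[0.29392353,-0.57887424,0.2300988],[-1.27572915e-03,9.72526560e-01,2.32788229e-01,-3.22201424e-04]),
([.53,.466,-.454,1.625,.222,1.102,.364],[.53828,-.15025,.27128],[-2.4e-4,.574566,.818458,3.1e-4]),
([.803,.827,-.958,1.564,.145,1.002,1.451],[.605215,-.04913,.201694],[.0093,.041496,.964982,.258845]),
([.693,.912,-.895,1.691,.203,.761,1.402],[.604945,.011759,.111482],[.011666,.034174,.965052,.259557]),
([.734,.769,-.977,1.584,.117,.981,1.381],[.604519,.010419,.232056],[.012295,.034224,.965399,.258227]),
([.258,.591,-.921,1.896,.054,.553,.957],[.489093,.298044,.225462],[.011104,.035045,.965415,.258112]),
([-.239,.571,-.585,1.641,.3,.962,.593],[.4921,.336,.2217],[.003,.037,.998,.044]),
([.213,.503,-.893,1.793,-.046,.69,.979],[.4905,.3197,.2871],[.012,.035,.965,.258])]
def fk(q,x,s):
    d1,a1,d3,a3,d5,a5,d7,a7,o1,o7=x
    R=Ro.from_euler('z',s[0]*q[0]+o1);p=np.array([0,0,d1])+R.apply([a1,0,0])
    R=R*Ro.from_euler('y',q[1])*Ro.from_euler('z',s[1]*q[2]);p=p+R.apply([a3,0,d3])
    R=R*Ro.from_euler('y',q[3])*Ro.from_euler('z',s[2]*q[4]);p=p+R.apply([a5,0,d5])
    R=R*Ro.from_euler('y',q[5])*Ro.from_euler('z',s[3]*q[6]+o7);p=p+R.apply([a7,0,d7])
    return p,R
def res(x,s):
    o=[]
    for q,p,w in D:
        P_,R_=fk(q,x,s);w=np.array(w)/np.linalg.norm(w)
        o+=list(P_-p)+list(.3*(q2R(w).inv()*R_).as_rotvec())
    return o
if __name__=="__main__":
    best=[]
    for s in itertools.product((1,-1),repeat=4):
        for o7 in(0,1.57,-1.57,3.1):
            r=least_squares(res,[.35,0,.4,0,.4,0,.25,0,0,o7],args=(s,));best.append((r.cost,s,r.x.round(4).tolist()))
    best.sort();print(*best[:3],sep="\n")
E
python3 kin.py
```

```text
(np.float64(8.910444494231439e-05), (-1, -1, -1, -1), [0.2568, 0.0068, 0.5566, -0.0177, 0.3818, 0.0166, 0.3056, -0.0028, -0.0211, 1.5515])
(np.float64(8.910444494231496e-05), (-1, -1, -1, -1), [0.2568, 0.0068, 0.5566, -0.0177, 0.3818, 0.0166, 0.3056, -0.0028, -0.0211, 1.5515])
(np.float64(8.910444494233968e-05), (-1, -1, -1, -1), [0.2568, 0.0068, 0.5566, -0.0177, 0.3818, 0.0166, 0.3056, -0.0028, -0.0211, 1.5515])
```

```bash
cat > ik.py <<'E'
from kin import *
x=np.array([0.2568,0.0068,0.5566,-0.0177,0.3818,0.0166,0.3056,-0.0028,-0.0211,1.5515]);S=(-1,)*4
lo=np.array([-3.12,-.3,-1.34,.26,-1.36,.01,-2.84]);hi=np.array([3.12,2.06,1.32,2.42,4.5,1.98,2.84])
def ik(p,T,q0):
    def f(q):
        P_,R_=fk(q,x,S);return np.r_[(P_-p)*10,3*(T.inv()*R_).as_rotvec(),.01*(q-q0)]
    r=least_squares(f,np.clip(q0,lo+.02,hi-.02),bounds=(lo,hi));P_,R_=fk(r.x,x,S)
    return r.x,np.linalg.norm(P_-p),np.linalg.norm((T.inv()*R_).as_rotvec())
if __name__=="__main__":
    q0=np.array([.213,.503,-.893,1.793,-.046,.69,.979]);C=np.array([.433,-.337])
    for yaw in range(-120,100,20):
        h=np.array([np.cos(np.radians(yaw)),np.sin(np.radians(yaw))])
        L=np.r_[C-.035*h,.085];q=q0;w=[]
        for i in range(21):   # via to hover
            f=i/20;Lh=np.array([.498,.417,.213])*(1-f)+np.r_[L[:2],.17]*f
            if np.hypot(*Lh[:2])<.4: Lh[0]=max(Lh[0],.45)
            p,T=tcp(Lh,[.107,0,.0275],85.8*(1-f)+yaw*f,0);q,e,a=ik(p,T,q);w.append(e+a)
        ql=q
        o=[]
        for t in range(0,81,5):
            p,T=tcp(L+[0,0,.085*(1-min(1,t/30))],[.107,0,.0275],yaw,t);q,e,a=ik(p,T,q);o.append(e+a)
        print(yaw,"hover err",np.round(max(w),3),"tip err",np.round(o[::2],3),q.round(2),"level",ql.round(2))
E
python3 ik.py
```

```text
-120 hover err 0.0 tip err [0. 0. 0. 0. 0. 0. 0. 0. 0.] [ 1.41  0.86 -0.66  1.59 -0.35  1.18 -1.04] level [ 0.16  0.55 -0.06  1.64  0.55  1.23 -2.25]
-100 hover err 0.0 tip err [0. 0. 0. 0. 0. 0. 0. 0. 0.] [ 1.36  1.   -0.86  1.37 -0.06  1.45 -1.1 ] level [ 0.34  0.43 -0.39  1.89  0.78  1.1  -2.22]
-80 hover err 0.291 tip err [0.291 0.312 0.369 0.458 0.55  0.661 0.787 0.923 1.066] [ 2.56 -0.3  -1.34  2.07 -0.67  1.31 -0.06] level [ 1.88 -0.3  -1.34  2.24 -0.1   0.5  -0.79]
-60 hover err 0.026 tip err [0. 0. 0. 0. 0. 0. 0. 0. 0.] [ 1.13  1.18 -1.09  1.07  0.34  1.98 -0.91] level [ 1.06  0.24 -1.05  2.31  1.11  0.72 -1.86]
-40 hover err 0.035 tip err [0.   0.   0.   0.   0.   0.   0.   0.   0.01] [ 0.67  1.   -0.06  1.03  0.    1.98 -0.08] level [ 0.97  0.09 -0.47  2.38  0.63  0.21 -0.77]
-20 hover err 0.0 tip err [0. 0. 0. 0. 0. 0. 0. 0. 0.] [ 0.57  0.99 -0.09  1.05  0.21  1.97  0.13] level [ 1.53  0.15 -0.66  2.33 -0.65  0.3   1.14]
0 hover err 0.0 tip err [0. 0. 0. 0. 0. 0. 0. 0. 0.] [ 0.49  0.94 -0.16  1.17  0.42  1.87  0.29] level [ 1.77  0.32 -0.82  2.17 -0.44  0.51  1.37]
20 hover err 0.0 tip err [0. 0. 0. 0. 0. 0. 0. 0. 0.] [ 0.42  0.87 -0.2   1.35  0.6   1.72  0.42] level [ 1.76  0.49 -0.84  1.94 -0.22  0.76  1.5 ]
40 hover err 0.0 tip err [0. 0. 0. 0. 0. 0. 0. 0. 0.] [ 0.36  0.79 -0.25  1.57  0.78  1.54  0.5 ] level [ 1.67  0.65 -0.86  1.7  -0.05  1.02  1.64]
60 hover err 0.0 tip err [0. 0. 0. 0. 0. 0. 0. 0. 0.] [ 0.35  0.7  -0.32  1.8   0.99  1.37  0.52] level [ 1.54  0.79 -0.89  1.44  0.08  1.29  1.8 ]
80 hover err 0.0 tip err [0. 0. 0. 0. 0. 0. 0. 0. 0.] [ 0.4   0.62 -0.42  2.05  1.26  1.21  0.51] level [ 1.38  0.91 -0.92  1.2   0.21  1.55  1.98]
```

```bash
cat > plan.py <<'E'
from ik import *
s=arm.get_state();q=s["joint_pos"];R0=q2R(s["tool_rot"])
L=np.array([.431,-.372,.165])
p,T=tcp(L,[.107,0,.0275],85.8,0)
for i in range(0,11):
    f=i/10;pm=s["tool_pos"]*(1-f)+p*f;q,e,a=ik(pm,R0,q);print(f,pm.round(3),q.round(2),round(e,4),round(a,4))
print(*rel(p,T))
for t in range(0,76,5):
    pm,Tm=tcp([L[0],L[1],.085+.08*(1-min(1,t/30))],[.107,0,.0275],85.8,t);q2,e,a=ik(pm,Tm,q);print(t,q2.round(2),round(e,4),(abs(q2-q).max()*12/5*7).round(1));q=q2
E
python3 plan.py
```

```text
0.0 [0.49  0.321 0.287] [ 0.22  0.51 -0.9   1.78 -0.05  0.71  0.98] 0.0 0.0
0.1 [0.483 0.242 0.282] [ 0.43  0.5  -0.97  1.86 -0.08  0.73  1.13] 0.0 0.0
0.2 [0.476 0.163 0.277] [ 0.64  0.5  -1.03  1.9  -0.09  0.78  1.27] 0.0 0.0
0.3 [0.47  0.084 0.272] [ 0.83  0.52 -1.07  1.91 -0.08  0.85  1.4 ] 0.0 0.0
0.4 [0.463 0.005 0.268] [ 0.98  0.55 -1.08  1.89 -0.05  0.93  1.52] 0.0 0.0
0.5 [ 0.457 -0.074  0.263] [ 1.11  0.6  -1.07  1.83 -0.01  1.02  1.63] 0.0 0.0
0.6 [ 0.45  -0.153  0.258] [ 1.2   0.65 -1.04  1.75  0.04  1.13  1.72] 0.0 0.0
0.7 [ 0.444 -0.232  0.253] [ 1.27  0.71 -1.02  1.64  0.1   1.23  1.8 ] 0.0 0.0
0.8 [ 0.437 -0.311  0.249] [ 1.31  0.78 -0.98  1.51  0.15  1.35  1.88] 0.0 0.0
0.9 [ 0.43  -0.39   0.244] [ 1.33  0.86 -0.95  1.34  0.2   1.47  1.96] 0.0 0.0
1.0 [ 0.424 -0.469  0.239] [ 1.33  0.94 -0.92  1.14  0.25  1.61  2.04] 0.0 0.0
[  0.99654714 -71.0409905  -35.44575637] [-0.00099783  0.00252463  0.00438312]
0 [ 1.33  0.94 -0.92  1.14  0.25  1.61  2.04] 0.0 0.1
5 [ 1.33  0.89 -0.91  1.22  0.29  1.53  2.02] 0.0 1.5
10 [ 1.32  0.85 -0.9   1.29  0.33  1.44  1.98] 0.0 1.5
15 [ 1.3   0.8  -0.89  1.37  0.37  1.35  1.94] 0.0 1.5
20 [ 1.28  0.76 -0.87  1.45  0.42  1.26  1.89] 0.0 1.5
25 [ 1.24  0.72 -0.84  1.53  0.48  1.17  1.83] 0.0 1.5
30 [ 1.2   0.68 -0.8   1.61  0.54  1.08  1.75] 0.0 1.4
35 [ 1.15  0.63 -0.77  1.67  0.6   1.03  1.67] 0.0 1.4
40 [ 1.09  0.59 -0.73  1.73  0.67  0.98  1.57] 0.0 1.6
45 [ 1.02  0.55 -0.69  1.79  0.75  0.95  1.46] 0.0 1.9
50 [ 0.93  0.53 -0.64  1.85  0.84  0.93  1.33] 0.0 2.1
55 [ 0.85  0.51 -0.6   1.9   0.94  0.92  1.19] 0.0 2.4
60 [ 0.76  0.51 -0.56  1.96  1.04  0.94  1.04] 0.0 2.5
65 [ 0.67  0.51 -0.53  2.    1.14  0.98  0.89] 0.0 2.5
70 [ 0.59  0.53 -0.5   2.05  1.22  1.03  0.75] 0.0 2.4
75 [ 0.5   0.56 -0.47  2.08  1.29  1.1   0.62] 0.0 2.2
```

Call:
carry_out(
  targets="0 -0.27 -0.13 0 0 0 0; 0 -0.81 -0.4 0 0 0 0; 0 -1.61 -0.8 0 0 0 0; 0 -2.69 -1.34 0 0 0 0; 0 -4.03 -2.01 0 0 0 0; 0 -5.64 -2.81 0 0 0 0; 0.1 -7.43 -3.7 0 0 0 0; 0.1 -9.4 -4.68 0 0 0 0; 0.2 -11.46 -5.71 0 0 0 0; 0.2 -13.6 -6.78 0 0 0 0; 0.2 -15.75 -7.85 0 0 0 0; 0.2 -17.9 -8.92 0 0 0 0",
)

```text
t: 11.3
tool_pos: [0.4737, 0.1188, 0.2739]
tool_rot: [0.012, 0.035, 0.965, 0.258]
contact_force: [0.8, 0.8, -5.4]
gripper_width: 0.0109
```

Call:
carry_out(
  targets="0 -2.4 -1.2 0 0 0 0; 0 -4.8 -2.4 0 0 0 0; 0 -7.2 -3.6 0 0 0 0; 0 -9.6 -4.8 0 0 0 0; 0.1 -12 -6 0 0 0 0; 0.2 -14.4 -7.2 0 0 0 0; 0.2 -16.8 -8.4 0 0 0 0; 0.3 -19.2 -9.6 0 0 0 0; 0.3 -21.6 -10.8 0 0 0 0; 0.4 -24 -12 0 0 0 0; 0.4 -26.4 -13.2 0 0 0 0; 0.4 -28.8 -14.4 0 0 0 0",
)

```text
t: 12.3
tool_pos: [0.4464, -0.2023, 0.2545]
tool_rot: [0.012, 0.035, 0.966, 0.257]
contact_force: [0.5, -1.0, -4.2]
gripper_width: 0.0109
```

Call:
carry_out(
  targets="0 -2.4 -1.2 0 0 0 0; 0 -4.8 -2.4 0 0 0 0; 0 -7.2 -3.6 0 0 0 0; 0 -9.6 -4.8 0 0 0 0; 0.1 -12 -6 0 0 0 0; 0.2 -14.4 -7.2 0 0 0 0; 0.2 -16.7 -8.3 0 0 0 0; 0.3 -18.8 -9.4 0 0 0 0; 0.3 -20.7 -10.3 0 0 0 0; 0.4 -22.3 -11.1 0 0 0 0; 0.4 -23.5 -11.7 0 0 0 0; 0.4 -24.3 -12.1 0 0 0 0",
)

```text
t: 13.3
tool_pos: [0.4218, -0.4733, 0.2365]
tool_rot: [0.012, 0.037, 0.966, 0.257]
contact_force: [-0.9, -0.4, -4.5]
gripper_width: 0.011
```

```bash
python3 look.py 8 120,150,480,330 180,100,320,240; python3 - <<'E'
from h import *
crop("pics/side8.png","pics/d8.png",210,155,300,215,8)
crop("pics/top8.png","pics/e8.png",125,185,225,285,6)
crop("pics/top8.png","pics/f8.png",360,190,490,310,6)
E
```

```text
13.3 [ 1.315  0.937 -0.877  1.108  0.221  1.613  2.068] [ 0.4218 -0.4733  0.2365] [-0.9 -0.4 -4.5] [-1.09  0.11  0.06] 0.010999198827994194
basket zyx [85.53  0.2  -0.23] origin [ 0.4215 -0.4831  0.135 ] lip [ 0.43  -0.376  0.162]
```

View pics/d8.png

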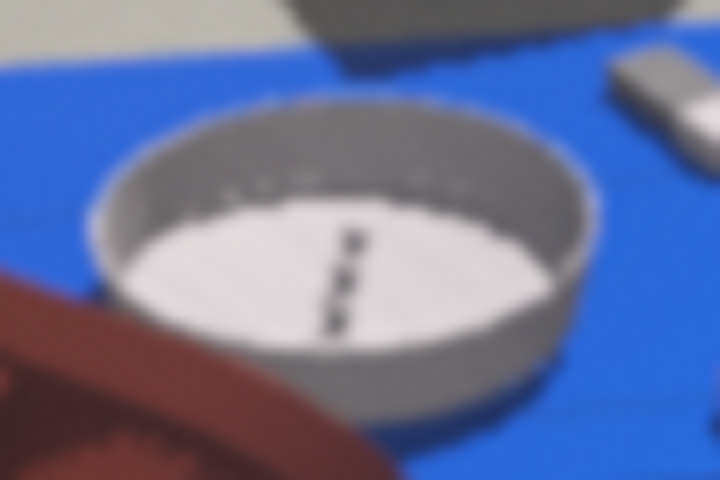

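View pics/e8.png

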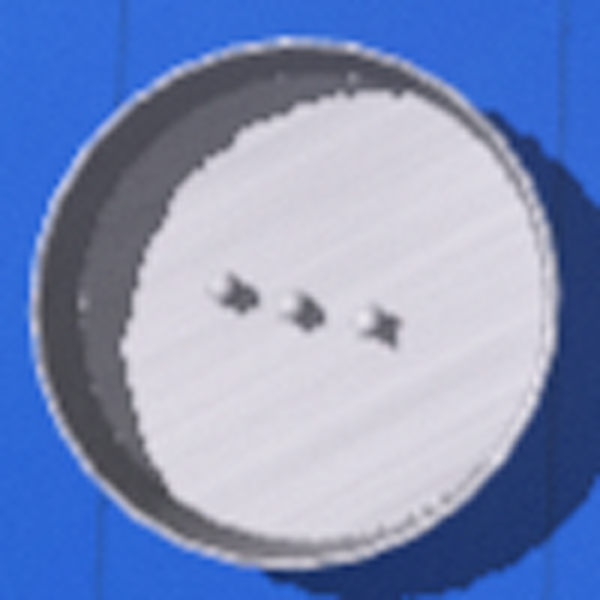

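View pics/f8.png

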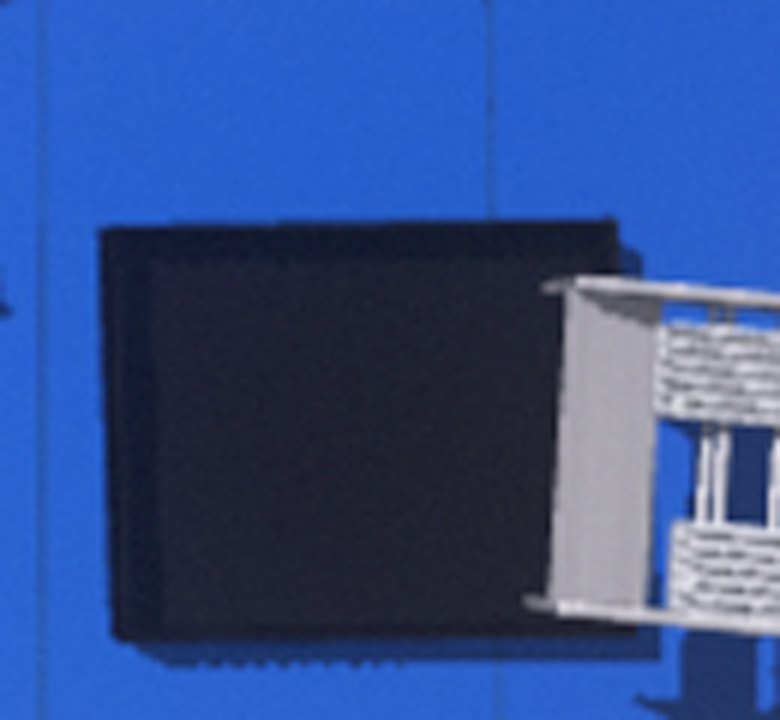

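View pics/side8.png

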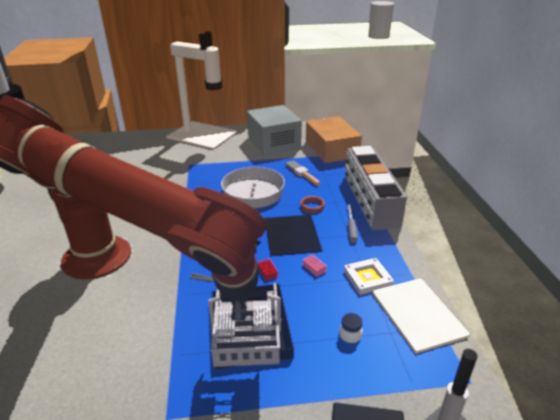

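```bash
cat > tip.py <<'E'
from ik import *
s=arm.get_state();R=q2R(s["tool_rot"]);B=R*B2T.inv();e=B.as_euler('ZYX',degrees=True);o=s["tool_pos"]-B.apply(TCPB);L=o+B.apply([.107,0,.0275])
T0=e[1]
import sys
for a in sys.argv[1:]:
    t,z=[float(v) for v in a.split(',')]
    p,T=tcp([.43,-.376,z],[.107,0,.0275],85.6,t);d,r=rel(p,T);print(t,z,d.round(2),r.round(3))
E
python3 tip.py 1,.16 3,.155 6,.147 9,.138 12,.129 15,.12 18,.112 21,.105 24,.098 27,.092 30,.087 33,.083
```

```text
1.0 0.16 [-0.07  0.06  0.11] [0.014 0.004 0.   ]
3.0 0.155 [-0.07  0.21  0.39] [0.049 0.004 0.   ]
6.0 0.147 [-0.07  0.42  0.88] [0.102 0.004 0.   ]
9.0 0.138 [-0.07  0.59  1.49] [ 0.154  0.004 -0.   ]
12.0 0.129 [-0.06  0.77  2.13] [ 0.206  0.004 -0.   ]
15.0 0.12 [-0.06  0.95  2.81] [ 0.259  0.004 -0.   ]
18.0 0.112 [-0.06  1.19  3.43] [ 0.311  0.004 -0.   ]
21.0 0.105 [-0.06  1.48  4.  ] [ 0.363  0.004 -0.   ]
24.0 0.098 [-0.05  1.78  4.6 ] [ 0.416  0.004 -0.001]
27.0 0.092 [-0.05  2.12  5.15] [ 0.468  0.004 -0.001]
30.0 0.087 [-0.05  2.51  5.65] [ 0.521  0.004 -0.001]
33.0 0.083 [-0.05  2.94  6.09] [ 0.573  0.004 -0.001]
```

Call:
carry_out(
  targets="0 0.06 0.11 0.014 0 0 0; 0 0.21 0.39 0.049 0 0 0; 0 0.42 0.88 0.102 0 0 0; 0 0.59 1.49 0.154 0 0 0; 0 0.77 2.13 0.206 0 0 0; 0 0.95 2.81 0.259 0 0 0; 0 1.19 3.43 0.311 0 0 0; 0 1.48 4 0.363 0 0 0; 0 1.78 4.6 0.416 0 0 0; 0 2.12 5.15 0.468 0 0 0; 0 2.51 5.65 0.521 0 0 0; 0 2.94 6.09 0.573 0 0 0",
)

```text
t: 14.4
tool_pos: [0.4269, -0.4107, 0.2003]
tool_rot: [0.001, 0.035, 0.999, -0.025]
contact_force: [0.6, -0.4, -4.7]
gripper_width: 0.0107
```

```bash
python3 tip.py 35,.083 37.5,.083 40,.083 42.5,.083 45,.083 47.5,.083 50,.083 52.5,.083 55,.083 57.5,.083 60,.083 62.5,.083; python3 look.py 9 340,190,500,330 180,180,320,380
```

```text
35.0 0.083 [-0.04 -0.25  0.09] [0.038 0.004 0.006]
37.5 0.083 [-0.05  0.25 -0.09] [0.082 0.004 0.005]
40.0 0.083 [-0.05  0.76 -0.24] [0.125 0.004 0.005]
42.5 0.083 [-0.05  1.28 -0.37] [0.169 0.005 0.005]
45.0 0.083 [-0.06  1.81 -0.48] [0.212 0.005 0.005]
47.5 0.083 [-0.06  2.33 -0.57] [0.256 0.005 0.005]
50.0 0.083 [-0.06  2.86 -0.64] [0.3   0.005 0.005]
52.5 0.083 [-0.07  3.39 -0.68] [0.343 0.005 0.005]
55.0 0.083 [-0.07  3.93 -0.69] [0.387 0.005 0.005]
57.5 0.083 [-0.07  4.46 -0.69] [0.431 0.005 0.005]
60.0 0.083 [-0.08  5.   -0.66] [0.474 0.005 0.005]
62.5 0.083 [-0.08  5.53 -0.61] [0.518 0.005 0.004]
14.4 [ 1.16   0.64  -0.748  1.655  0.545  1.031  1.729] [ 0.4269 -0.4107  0.2003] [ 0.6 -0.4 -4.7] [ 0.21 -0.04  0.03] 0.010734182360148104
basket zyx [85.79 32.83 -0.26] origin [ 0.4227 -0.4736  0.1202] lip [ 0.43  -0.369  0.085]
```

View pics/c9.png

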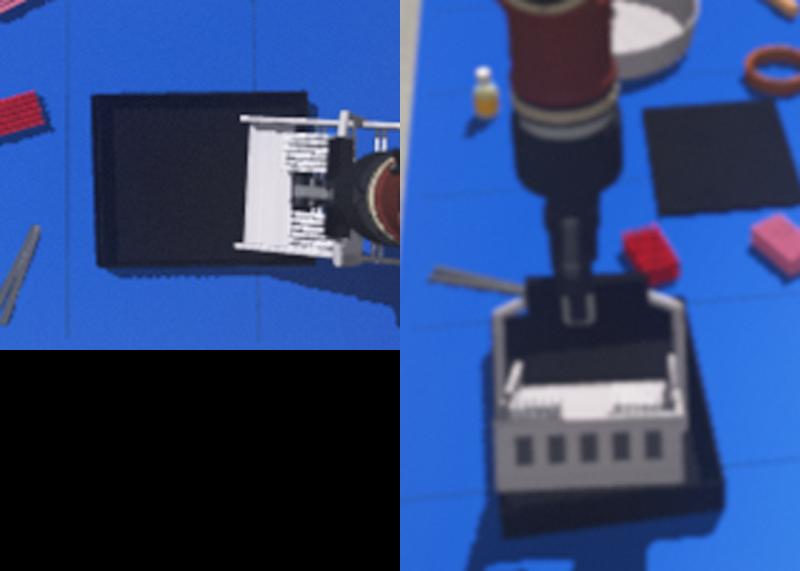

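Call:
carry_out(
  targets="0 0 0 0.038 0 0 0; 0 0.25 -0.09 0.082 0 0 0; 0 0.76 -0.24 0.125 0 0 0; 0 1.28 -0.37 0.169 0 0 0; 0 1.81 -0.48 0.212 0 0 0; 0 2.33 -0.57 0.256 0 0 0; 0 2.86 -0.64 0.3 0 0 0; 0 3.39 -0.68 0.343 0 0 0; 0 3.93 -0.69 0.387 0 0 0; 0 4.46 -0.69 0.431 0 0 0; 0 5 -0.66 0.474 0 0 0; 0 5.53 -0.61 0.518 0 0 0",
)

```text
t: 15.5
tool_pos: [0.4318, -0.3573, 0.204]
tool_rot: [-0.007, 0.036, 0.959, -0.28]
contact_force: [0.4, -0.7, -4.1]
gripper_width: 0.0105
```

```bash
python3 tip.py 62.5,.083 65,.083 67.5,.083 70,.083 72.5,.083 75,.083 75,.11 75,.14; python3 look.py 10 340,190,500,330 180,180,320,380
```

```text
62.5 0.083 [ 0.04  0.18 -0.08] [ 0.     0.007 -0.001]
65.0 0.083 [ 0.04  0.67 -0.27] [ 0.044  0.007 -0.001]
67.5 0.083 [ 0.04  1.18 -0.45] [ 0.087  0.007 -0.001]
70.0 0.083 [ 0.04  1.69 -0.6 ] [ 0.131  0.007 -0.001]
72.5 0.083 [ 0.03  2.21 -0.73] [ 0.175  0.007 -0.001]
75.0 0.083 [ 0.03  2.73 -0.83] [ 0.218  0.007 -0.001]
75.0 0.11 [ 0.02  1.28 -3.11] [ 0.218  0.007 -0.001]
75.0 0.14 [-0.   -0.33 -5.64] [ 0.218  0.007 -0.001]
15.5 [ 0.702  0.5   -0.483  1.979  1.076  0.92   1.   ] [ 0.4318 -0.3573  0.204 ] [ 0.4 -0.7 -4.1] [ 1.06  0.   -0.08] 0.010489131745942333
basket zyx [85.12 62.49 -0.75] origin [ 0.4251 -0.4515  0.1655] lip [ 0.431 -0.378  0.083]
```

View pics/c10.png

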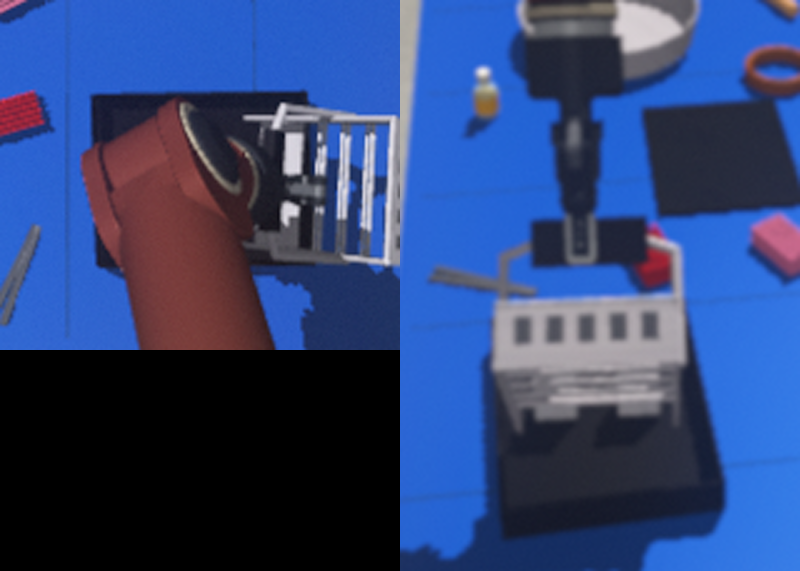

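Sinks still on the ramp; tip further to about 73 degrees and hold.

Call:
carry_out(
  targets="0 0.3 -0.15 0.022 0 0 0; 0 0.67 -0.27 0.044 0 0 0; 0 1.18 -0.45 0.087 0 0 0; 0 1.69 -0.6 0.131 0 0 0; 0 2.21 -0.73 0.175 0 0 0; 0 2.21 -0.73 0.175 0 0 0; 0 2.21 -0.73 0.175 0 0 0; 0 2.21 -0.73 0.175 0 0 0; 0 2.21 -0.73 0.175 0 0 0",
)

```text
t: 16.35
tool_pos: [0.4325, -0.3371, 0.1984]
tool_rot: [-0.011, 0.036, 0.931, -0.363]
contact_force: [-0.3, 0.5, -2.8]
gripper_width: 0.0107
```

```bash
python3 look.py 11 340,190,500,330 180,180,320,380
```

```text
16.35 [ 0.531  0.534 -0.421  2.063  1.251  1.026  0.715] [ 0.4325 -0.3371  0.1984] [-0.3  0.5 -2.8] [ 1.25 -0.1  -0.01] 0.010747954448333421
basket zyx [84.78 72.53 -0.92] origin [ 0.425  -0.4366  0.177 ] lip [ 0.43  -0.378  0.083]
```

View pics/c11.png

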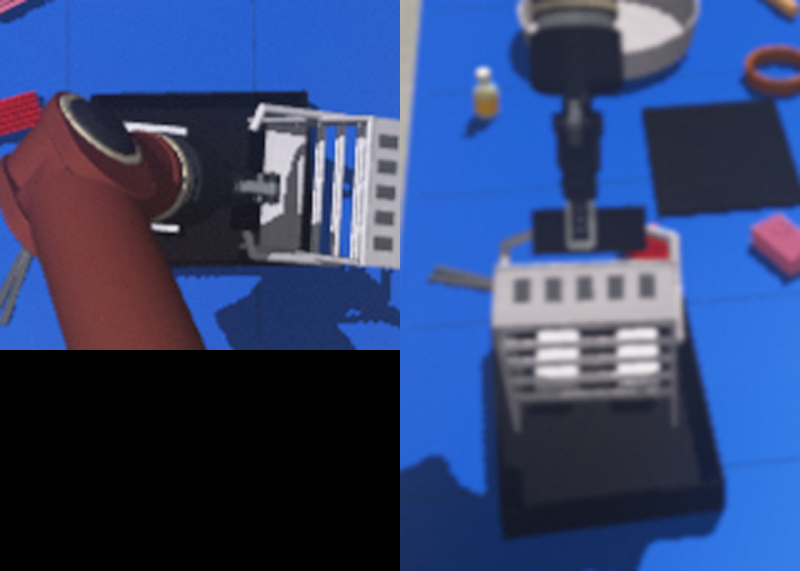

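```bash
python3 - <<'E'
from ik import *
s=arm.get_state();q=s["joint_pos"]
L=[.43,-.378]
for t,z in((72.5,.10),(72.5,.12),(72.5,.14),(70,.16),(65,.165),(60,.17),(54,.17),(48,.17),(42,.17),(36,.17),(30,.17),(24,.17)):
    p,T=tcp([L[0],L[1]-.002*(72.5-t)*.3,z],[.107,0,.0275],85,t);q2,e,a=ik(p,T,q);d,r=rel(p,T);print(t,z,d.round(1),r.round(3),round(e,4),(abs(q2-q).max()*12).round(1));q=q2
print(q)
E
```

```text
72.5 0.1 [-0.1 -1.1 -1.3] [-0.001  0.012  0.006] 0.0 0.4
72.5 0.12 [-0.1 -2.5 -2.7] [-0.001  0.012  0.006] 0.0 0.7
72.5 0.14 [-0.1 -3.8 -4.2] [-0.001  0.012  0.006] 0.0 0.7
70 0.16 [-0.2 -5.8 -5.4] [-0.045  0.012  0.006] 0.0 1.5
65 0.165 [-0.2 -7.3 -5. ] [-0.132  0.011  0.007] 0.0 1.9
60 0.17 [-0.2 -8.8 -4.6] [-0.219  0.011  0.007] 0.0 1.8
54 0.17 [ -0.2 -10.   -3.6] [-0.324  0.011  0.008] 0.0 1.9
48 0.17 [ -0.2 -11.2  -2.4] [-0.428  0.01   0.008] 0.0 1.7
42 0.17 [ -0.2 -12.3  -1.2] [-0.533  0.01   0.009] 0.0 1.5
36 0.17 [ -0.2 -13.3   0.1] [-0.638  0.009  0.009] 0.0 1.2
30 0.17 [ -0.2 -14.1   1.5] [-0.743  0.009  0.01 ] 0.0 1.0
24 0.17 [ -0.2 -14.9   2.9] [-0.847  0.008  0.01 ] 0.0 1.0
[ 1.22769351  0.67255526 -0.75203209  1.34705752  0.3586455   1.33910201
  1.9738526 ]
```

Call:
carry_out(
  targets="0 -0.4 -0.5 0 0 0 0; -0.1 -1.1 -1.3 0 0.01 0; -0.1 -2.5 -2.7 0 0.01 0 0; -0.1 -3.8 -4.2 0 0.01 0 0; -0.2 -5.8 -5.4 -0.045 0.01 0 0; -0.2 -7.3 -5 -0.132 0.01 0.01 0; -0.2 -8.8 -4.6 -0.219 0.01 0.01 0; -0.2 -10 -3.6 -0.324 0.01 0.01 0; -0.2 -11.2 -2.4 -0.428 0.01 0.01 0; -0.2 -12.3 -1.2 -0.533 0.01 0.01 0; -0.2 -13.3 0.1 -0.638 0.01 0.01 0; -0.2 -14.1 1.5 -0.743 0.01 0.01 0",
)

```text
invalid input
```

Row 2 lacked a number; resend.

Call:
carry_out(
  targets="0 -0.4 -0.5 0 0 0 0; -0.1 -1.1 -1.3 0 0.01 0 0; -0.1 -2.5 -2.7 0 0.01 0 0; -0.1 -3.8 -4.2 0 0.01 0 0; -0.2 -5.8 -5.4 -0.045 0.01 0 0; -0.2 -7.3 -5 -0.132 0.01 0.01 0; -0.2 -8.8 -4.6 -0.219 0.01 0.01 0; -0.2 -10 -3.6 -0.324 0.01 0.01 0; -0.2 -11.2 -2.4 -0.428 0.01 0.01 0; -0.2 -12.3 -1.2 -0.533 0.01 0.01 0; -0.2 -13.3 0.1 -0.638 0.01 0.01 0; -0.2 -14.1 1.5 -0.743 0.01 0.01 0",
)

```text
t: 17.45
tool_pos: [0.4249, -0.4513, 0.2844]
tool_rot: [-0.0, 0.043, 0.999, 0.001]
contact_force: [1.5, -0.5, -3.1]
gripper_width: 0.0111
```

```bash
python3 look.py 12 340,190,500,330 180,180,320,380; cat > back.py <<'E'
from ik import *
s=arm.get_state();q=s["joint_pos"]
R1=q2R(np.array([.0123,.0342,.9654,.2582]))
p0=s["tool_pos"];R0=q2R(s["tool_rot"]);p1=np.array([.5945,.0185,.1805])
print("total",*rel(p1,R1))
rv=(R0.inv()*R1).as_rotvec()
mid=np.array([.52,-.25,.26])
for f in np.linspace(.1,1,10):
    p=p0*(1-f)+p1*f+np.array([0,0,.06])*np.sin(np.pi*f);g=min(1,f/.6)
    R=R0*Ro.from_rotvec(rv*g);q2,e,a=ik(p,R,q);print(f.round(2),p.round(3),round(e,4),q2.round(2),(R0.inv().apply(p-p0)*100).round(1),(rv*g).round(3));q=q2
E
python3 back.py
```

```text
17.45 [ 1.148  0.593 -0.648  1.422  0.361  1.249  1.953] [ 0.4249 -0.4513  0.2844] [ 1.5 -0.5 -3.1] [ 0.04 -0.01 -0.03] 0.011095923218747732
basket zyx [8.511e+01 2.985e+01 3.000e-02] origin [ 0.4198 -0.5099  0.2011] lip [ 0.429 -0.404  0.172]
total [-12.69002776  49.31719437   9.7021703 ] [-0.52373766 -0.00687363 -0.03134709]
0.1 [ 0.437 -0.412  0.288] 0.0 [ 1.14  0.59 -0.67  1.43  0.29  1.29  1.93] [-1.3  4.9 -0.9] [-0.087 -0.001 -0.005]
0.2 [ 0.455 -0.364  0.295] 0.0 [ 1.12  0.59 -0.71  1.44  0.22  1.32  1.9 ] [-2.5  9.9 -1.6] [-0.175 -0.002 -0.01 ]
0.3 [ 0.472 -0.316  0.298] 0.0 [ 1.09  0.59 -0.74  1.45  0.15  1.33  1.87] [-3.8 14.8 -1.9] [-0.262 -0.003 -0.016]
0.4 [ 0.49  -0.268  0.297] 0.0 [ 1.07  0.6  -0.77  1.47  0.08  1.33  1.84] [-5.  19.7 -1.8] [-0.349 -0.005 -0.021]
0.5 [ 0.507 -0.22   0.29 ] 0.0 [ 1.04  0.63 -0.8   1.5   0.01  1.29  1.81] [-6.3 24.7 -1.1] [-0.436 -0.006 -0.026]
0.6 [ 0.525 -0.173  0.277] 0.0 [ 1.01  0.66 -0.82  1.54 -0.05  1.24  1.79] [-7.6 29.6  0.1] [-0.524 -0.007 -0.031]
0.7 [ 0.542 -0.125  0.259] 0.0 [ 0.93  0.67 -0.82  1.59 -0.05  1.15  1.73] [-8.8 34.5  1.9] [-0.524 -0.007 -0.031]
0.8 [ 0.56  -0.077  0.235] 0.0 [ 0.84  0.68 -0.81  1.63 -0.05  1.05  1.68] [-10.1  39.5   4.2] [-0.524 -0.007 -0.031]
0.9 [ 0.577 -0.029  0.209] 0.0 [ 0.74  0.71 -0.79  1.66 -0.05  0.95  1.62] [-11.4  44.4   6.9] [-0.524 -0.007 -0.031]
1.0 [0.594 0.018 0.18 ] 0.0 [ 0.64  0.75 -0.76  1.67 -0.04  0.86  1.56] [-12.7  49.3   9.7] [-0.524 -0.007 -0.031]
```

View pics/c12.png

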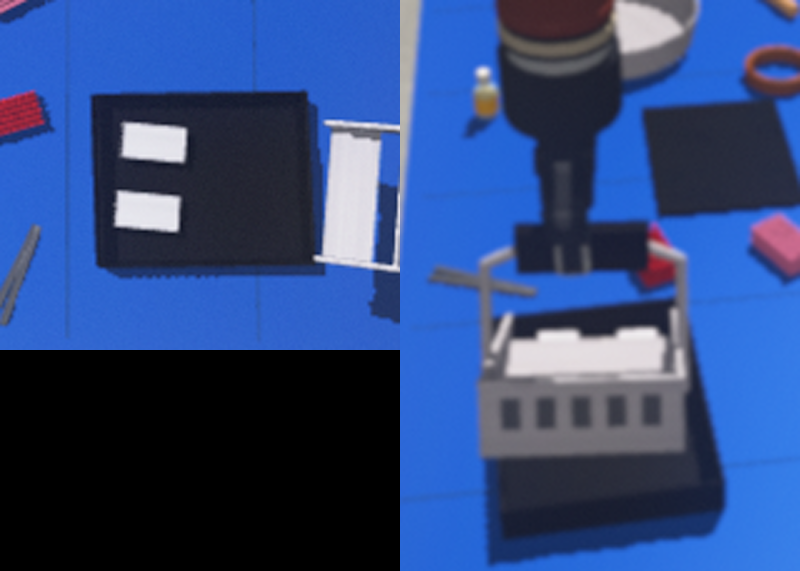

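Call:
carry_out(
  targets="-0.3 1.2 -0.3 -0.02 0 0 0; -0.9 3.4 -0.7 -0.06 0 0 0; -1.6 6.2 -1.1 -0.11 0 0 0; -2.4 9.2 -1.5 -0.16 0 -0.01 0; -3.2 12.2 -1.7 -0.215 0 -0.01 0; -3.9 15.2 -1.9 -0.27 0 -0.02 0; -4.7 18.2 -1.8 -0.32 0 -0.02 0; -5.4 21.2 -1.6 -0.375 -0.01 -0.02 0; -6.2 24.2 -1.2 -0.43 -0.01 -0.03 0; -7 27.2 -0.5 -0.48 -0.01 -0.03 0; -7.7 30.2 0.3 -0.524 -0.01 -0.03 0; -8.5 33.2 1.4 -0.524 -0.01 -0.03 0",
)

```text
t: 18.55
tool_pos: [0.5386, -0.1268, 0.2672]
tool_rot: [0.015, 0.028, 0.966, 0.258]
contact_force: [-0.2, -0.2, -3.6]
gripper_width: 0.0112
```

```bash
python3 back.py | head -1; python3 -c "
from h import *
s=arm.get_state();print(s['tool_pos'])"
```

```text
total [-4.57699412  8.51426666 14.97530685] [-0.0008167   0.00098274  0.01406665]
[ 0.53858774 -0.12684289  0.2672145 ]
```

Call:
carry_out(
  targets="-0.7 1.4 2.2 0 0 0; -1.4 2.7 4.5 0 0 0.01 0",
)

```text
invalid input
```

Call:
carry_out(
  targets="-0.7 1.4 2.2 0 0 0 0; -1.4 2.7 4.5 0 0 0.01 0; -2.1 4 6.9 0 0 0.01 0; -2.8 5.3 9.2 0 0 0.01 0; -3.4 6.4 11.2 0 0 0.01 0; -3.9 7.3 12.8 0 0 0.014 0; -4.3 8 14 0 0 0.014 0; -4.5 8.4 14.7 0 0 0.014 0; -4.6 8.5 15 0 0 0.014 0; -4.6 8.5 15 0 0 0.014 0",
)

```text
t: 19.38
tool_pos: [0.5947, 0.0201, 0.1816]
tool_rot: [0.013, 0.032, 0.965, 0.258]
contact_force: [0.1, 0.1, -2.6]
gripper_width: 0.011
```

```bash
python3 look.py 13 225,135,345,245 235,145,345,265
```

```text
19.3833 [ 0.642  0.75  -0.784  1.675 -0.027  0.848  1.541] [0.5947 0.0201 0.1816] [ 0.1  0.1 -2.6] [-0.9   0.12 -0.02] 0.010987983804631994
basket zyx [ 8.604e+01  3.000e-02 -4.700e-01] origin [0.5949 0.0105 0.08  ] lip [0.602 0.117 0.107]
```

View pics/c13.png

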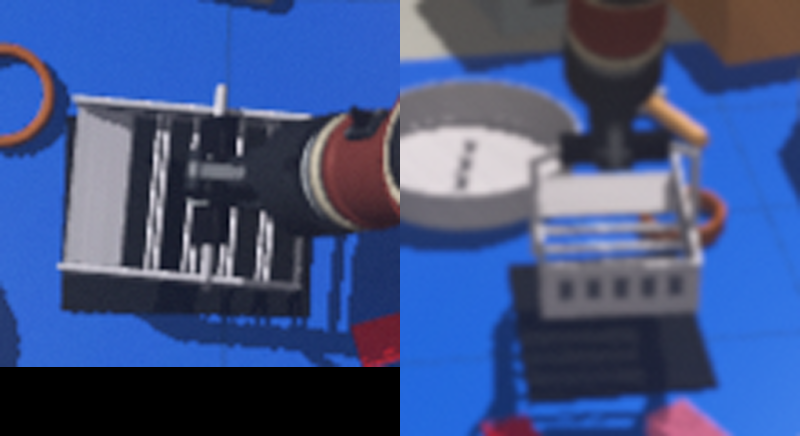

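Call:
carry_out(
  targets="0 -0.3 0.52 0 0 0 0; 0 -0.8 1.39 0 0 0 0; 0 -1.4 2.42 0 0 0 0; 0 -2 3.46 0 0 0 0; 0 -2.5 4.33 0 0 0 0; 0 -2.9 5.02 0 0 0 0; 0 -3.15 5.46 0 0 0 0; 0 -3.3 5.72 0 0 0 0; 0 -3.4 5.89 0 0 0 0; 0 -3.4 5.89 0 0 0 0; 0 -3.4 5.89 0 0 0 0",
)

```text
t: 20.4
tool_pos: [0.5961, 0.0197, 0.1139]
tool_rot: [0.014, 0.033, 0.965, 0.259]
contact_force: [0.1, 0.0, -2.4]
gripper_width: 0.011
```

```bash
python3 look.py 14 225,135,345,245 235,145,345,265
```

```text
20.4 [ 0.621  0.84  -0.748  1.726  0.011  0.72   1.563] [0.5961 0.0197 0.1139] [ 0.1  0.  -2.4] [-0.84  0.13  0.02] 0.01097486763148438
basket zyx [ 8.591e+01 -4.000e-02 -5.200e-01] origin [0.5963 0.0102 0.0123] lip [0.604 0.117 0.04 ]
```

Call:
carry_out(
  targets="0 -0.05 0.09 0 0 0 0; 0 -0.1 0.17 0 0 0 0; 0 -0.1 0.17 0 0 0 0; 0 -0.1 0.17 0 0 0 0",
)

```text
t: 20.83
tool_pos: [0.5961, 0.0195, 0.1117]
tool_rot: [0.014, 0.033, 0.965, 0.259]
contact_force: [-0.6, 0.0, -1.1]
gripper_width: 0.011
```

Call:
carry_out(
  targets="0 -0.05 0.09 0 0 0 0; 0 -0.05 0.09 0 0 0 0; 0 -0.05 0.09 0 0 0 0",
)

```text
t: 21.08
tool_pos: [0.5965, 0.0195, 0.1115]
tool_rot: [0.014, 0.034, 0.965, 0.259]
contact_force: [-0.1, -3.5, 5.5]
gripper_width: 0.0112
```

Call:
carry_out(
  targets="0 0 0 0 0 0 0.2; 0 0 0 0 0 0 0.3; 0 0 0 0 0 0 0.45; 0 0 0 0 0 0 0.6; 0 0 0 0 0 0 0.6; 0 0 0 0 0 0 0.6; 0 0 0 0 0 0 0.6",
)

```text
t: 21.67
tool_pos: [0.5958, 0.0196, 0.1104]
tool_rot: [0.013, 0.033, 0.965, 0.259]
contact_force: [-0.6, 0.1, 0.7]
gripper_width: 0.0512
```

Call:
carry_out(
  targets="0 0 -0.5 0 0 0 0.6; 0 0 -1.5 0 0 0 0.6; 0 0 -3 0 0 0 0.6; 0 0 -5 0 0 0 0.6; 0 0 -7 0 0 0 0.6; 0 0 -9 0 0 0 0.6; 0 0 -11 0 0 0 0.6; 0 0 -13 0 0 0 0.6; 0 0 -15 0 0 0 0.6; 0 0 -15 0 0 0 0.6",
)

```text
t: 22.5
tool_pos: [0.5918, -0.0583, 0.2444]
tool_rot: [0.018, 0.035, 0.965, 0.257]
contact_force: [-0.1, 0.1, 0.2]
gripper_width: 0.0511
```

```bash
python3 look.py 15 225,135,345,245 235,145,345,265
```

```text
22.5 [ 0.772  0.702 -0.812  1.558 -0.04   1.052  1.614] [ 0.5918 -0.0583  0.2444] [-0.1  0.1  0.2] [-0.53 -0.   -0.01] 0.05111052605742393
basket zyx [85.62  0.1  -0.93] origin [ 0.5927 -0.0681  0.1429] lip [0.6   0.039 0.17 ]
```

View pics/c15.png

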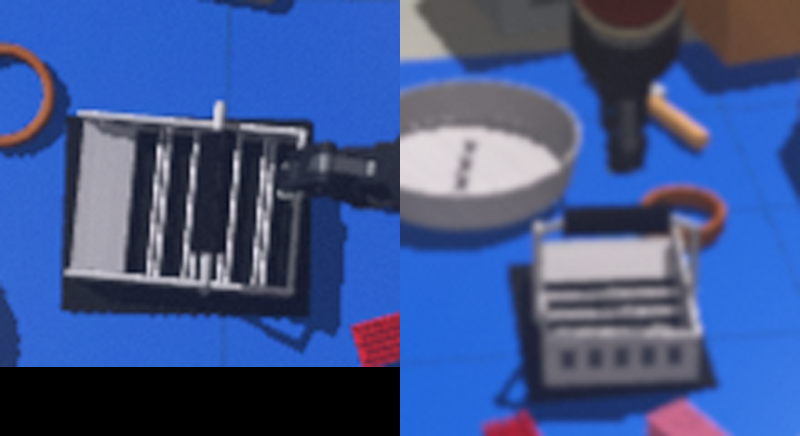

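View pics/top15.png

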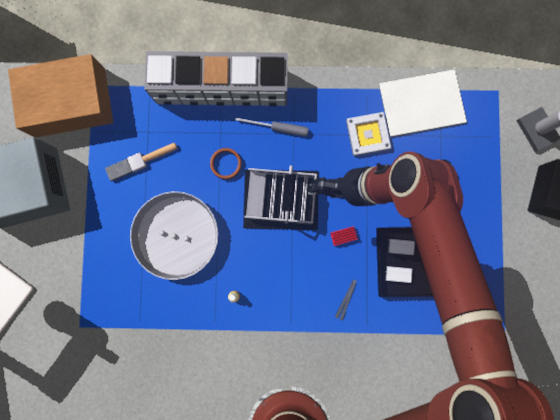

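```bash
python3 - <<'E'
from h import *
k=400/120
T=lambda u,v:(225+u/k,135+v/k)
W=np.array([plane("top",T(*p),.054) for p in((308,132),(292,292),(66,272),(80,115))]);m=W.mean(0)
print("basket mid",m.round(3),"pad",[.597,.028])
im=cv2.imread("pics/top12.png")[220:305,370:475];g=cv2.inRange(im,(120,120,120),(255,255,255))
cs,_=cv2.findContours(g,cv2.RETR_EXTERNAL,2)
for c in cs:
    if 150<cv2.contourArea(c)<900:
        r=cv2.minAreaRect(c+np.array([370,220]));print("sink",plane("top",r[0],.026).round(3),r)
for u,v in((162,234),(175,236.5),(188,239)):
    print("ball",np.hypot(*(plane("top",(u,v),.012)[:2]-[.494,.309])).round(3))
arm.sign_off()
E
```

```text
basket mid [0.6   0.029 0.054] pad [0.597, 0.028]
sink [ 0.403 -0.281  0.026] ((398.67218017578125, 274.1065673828125), (25.80268669128418, 14.576254844665527), 5.19442892074585)
sink [ 0.42  -0.466  0.026] ((470.0, 269.0), (52.0, 8.0), 90.0)
sink [ 0.475 -0.288  0.026] ((401.22540283203125, 246.5205078125), (25.71215057373047, 14.395183563232422), 5.19442892074585)
ball 0.036
ball 0.003
ball 0.035
the job is handed in; nothing more can be done
```

The job is done and handed in at about 22.6 s of the 66 s allowed; no verdict is reported.

I gripped the basket by its leaning plate and rocked it lip-down about 25 degrees twice over the round pan. I then tipped it to about 73 degrees over the tray with the lip at about 83 mm, set it back on the pad, let go and backed off.

**Last checks**
- **Balls:** all three are in the pan, within about 36 mm of its middle.
- **Heat sinks:** both lie flat in the tray, at about (0.403, -0.281) and (0.475, -0.288) m. The tray's middle is at (0.437, -0.337). The same pass also picked up the basket's ramp as a third pale patch, which is not a heat sink.
- **Basket:** it looks level on the pad, with its middle about 3 mm from the pad's centre. I judged the level by eye and by the hand pose before release (within 1 degree); I did not measure it after letting go.
- **Bystanders:** those in view looked unmoved. The arm hid the jar and the pink block in the last top picture. I did not measure how far anything had moved.

**What disagreed**
- In both cameras the fingers stood about 6 mm further along +x than the reported TCP, so I shifted the grasp by that much.
- Two move calls were refused for a missing number and moved nothing. I resent one; the other was already covered by a full call in the same batch.

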